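Load the mixer carrier, latch the bar and pump the clamp

ROBOT

A 7-joint arm with a two-finger parallel gripper is mounted at the origin on the work surface. World frame = base frame: x ahead of the robot, y to its left, z up, the work surface at z = 0. Lengths are in m, angles in rad, forces in N, time in s.
With the tool pointing down it reaches from about 0.4 to 0.85 m from the base axis. Payload 4.5 kg.
Tool frame: the origin (TCP) lies at the very end of the fingers, on their centre line; the grasp point (between the pads) lies 19 mm behind it; z points along the fingers, x is the direction in which the jaws open and shut, and the axes are right-handed (so a half turn about z gives the same grasp; the last joint's range is limited). The gripper opens to 88 mm and grips with 3 to 60 N. Pads are 18 mm wide; open, the fingers measure 123 mm over their backs; the gripper's body (75 mm by 187 mm) begins 45 mm behind the grasp point.
Start: joints at [1.321, 0.689, -0.195, 1.565, 0.157, 0.902, -0.215], TCP at [0.175, -0.6, 0.239] pointing down, gripper open.
Joint ranges: [-3.01, 3.01], [-0.46, 2.08], [-1.47, 1.51], [0.13, 2.56], [-1, 4.14], [0.04, 2.09], [-2.66, 2.66]. Speed limits (rad/s): [2.57, 2.57, 3.14, 3.14, 3.14, 3.14, 3.14].

INTERFACE

Orientations are given as a unit quaternion [x, y, z, w].
In Python, from plant import * gives the robot as it stands.
- The arm moves only by the tool apply_moves, never from a script. Its argument "series" is a list of rows, each an object of numbers: "x", "y", "z": the shift along the tool's x, y, z in units of 80 cm (1.0 is 80 cm); "wx", "wy", "wz": the turn, a rotation vector about the tool's x, y, z in units of pi rad (1.0 is pi rad); "fingers": the opening, from -1 (shut) to 1 (fully open), so that 0 is half open. In form: [{"x": .., "y": .., "z": .., "wx": .., "wy": .., "wz": .., "fingers": ..}, ...]. A call has 1 to 8 rows; each row shifts and turns the pose as measured when the row begins, along the tool's axes as they then stand; what a row does not reach is not made up. A row lasts 1/8 s, in which the tool goes at most 62.5 mm and 10.7 degrees, less where a joint would pass 70% of its speed; a pose out of reach is approached as far as the arm can. A call with a number of a shift or a turn outside -1 to 1 is refused whole. A call with a gripper value outside its range is refused whole. The fingers move at their own pace and stop on an object; "force" is the grip in N (left out, the last holds). Time passes only in rows, so rows that do not move let the fingers close. It gives the time, the measured TCP pose, the force and the opening at its end, in the units of the state.
- get_state(): the state, without advancing time (a new reading comes with each control period).
- snapshot(name): name is "side" or "top" or "wrist"; returns (picture, depth): 400x640x3 uint8, red, green, blue; 400x640 float32, m along the optical axis (not along the pixel's ray), 0 where there is no reading.
- camera_model(name): a dict with "camera_matrix" (3x3 intrinsics, pixels), "world_from_camera" (4x4, takes a point from camera to world coordinates). Camera axes: x right, y up, looking along -z (the intrinsics and any distortion apply to the point x, -y, -z); pixel columns grow to the right and rows downward; lengths in m; the calibration is good to about 2 mm. A picture is of the moment at which its call begins: read the wrist's pose just before it. camera_model takes no time and is no camera call; for the wrist camera it gives the pose at the moment of the call.
- finish_job(): hands the job in, once; it reports no verdict.
The state is a dict: "clock": time; "q": joint angles; "qd": joint speeds; "joint_torque": joint torques, N m; "tool_pos": TCP position; "eef_rot": TCP orientation; "contact_force": force on the tool from outside, world axes, zero at the start; "moment": the same for the moment, N m; "opening": opening from 0.0 (shut) to 1.0 (fully open).
Only numpy, scipy, OpenCV 4.12 (cv2) and the standard library are available. Lean on these libraries where they do the work, as an engineer would, in place of code of your own. Each camera call takes 0.05 s, during which the arm holds its last target. There are 200 camera calls.

TASK

Take the two spent red-capped jars out of the mixer's carrier and stand them upright side by side in the yellow tray, then stand every fresh blue-capped amber jar upright in a free bay of the carrier, leaving the blue-capped jar that is already loaded in a bay. When all are in, swing the hold-down bar over the jars until it rests fully home in its yellow catches, and only then pump the red hand lever through four full strokes, all the way down to its stop and all the way back up each time. Leave the white jar and the other things on the bench standing where they are.

Things in the scene. Friction and masses are not known exactly. Their poses are not given: they have to be found in the camera images.
- fresh1: fresh jar: amber glass jar, round, 54 mm across and 90 mm tall (glass to 70 mm, then a cap 52 mm across; thick base), about 0.18 kg, blue cap; origin at the centre of its underside, z up along its axis. Starts standing on the bench in front of the carrier; one of two or three (None if absent)
- fresh2: fresh jar: amber glass jar, round, 54 mm across and 90 mm tall (glass to 70 mm, then a cap 52 mm across; thick base), about 0.18 kg, blue cap; origin at the centre of its underside, z up along its axis. Starts standing on the bench in front of the carrier; one of two or three (None if absent)
- fresh3: fresh jar: amber glass jar, round, 54 mm across and 90 mm tall (glass to 70 mm, then a cap 52 mm across; thick base), about 0.18 kg, blue cap; origin at the centre of its underside, z up along its axis. Starts standing on the bench in front of the carrier; one of two or three (None if absent)
- loaded: the jar already loaded: amber glass jar, round, 54 mm across and 90 mm tall (glass to 70 mm, then a cap 52 mm across; thick base), about 0.18 kg, blue cap; origin at the centre of its underside, z up along its axis. Starts standing in one of the bays and stays in the carrier
- spent1: spent jar, one of two: the same amber jar (54 mm across, 90 mm tall, origin at the centre of its underside) but with a red cap. Starts standing in one of the bays
- spent2: spent jar, one of two: the same amber jar (54 mm across, 90 mm tall, origin at the centre of its underside) but with a red cap. Starts standing in one of the bays
- buffer: bystander: white plastic jar with a green label and white cap, 54 mm across, 90 mm tall, standing among the fresh jars; origin at the centre of its underside
- wash_bottle: bystander: white wash bottle, 68 mm across, 215 mm tall with its spout; origin at the centre of its underside
- dropper: bystander: small amber dropper bottle, 36 mm across, 75 mm tall; origin at the centre of its underside
- marker: bystander: black marker pen 130 mm long and 14 mm thick lying on the bench; origin at the middle of its underside
- machine: the fixed mixer carrier with its pump: a grey base 100 mm (its x) by 345 mm (its y), 12 mm thick, with a row of four square bays along its y, and beyond its -y end a blue pump block (130 by 85 mm, top at 67 mm). Origin on the bench under the middle of the row of bays, x away from the robot, z up
- bay0 (a point): centre of the floor of bay 0, 12 mm above the bench; the bays are 72 mm apart along the machine's y (bay 0 is nearest the pump). Each is 62 by 64 mm inside, with walls 45 mm high above its floor (8 mm thick, top 57 mm above the bench)
- bay1 (a point): centre of the floor of bay 1, 12 mm above the bench; the bays are 72 mm apart along the machine's y (second from the pump). Each is 62 by 64 mm inside, with walls 45 mm high above its floor (8 mm thick, top 57 mm above the bench)
- bay2 (a point): centre of the floor of bay 2, 12 mm above the bench; the bays are 72 mm apart along the machine's y (third from the pump). Each is 62 by 64 mm inside, with walls 45 mm high above its floor (8 mm thick, top 57 mm above the bench)
- bay3 (a point): centre of the floor of bay 3, 12 mm above the bench; the bays are 72 mm apart along the machine's y (farthest from the pump). Each is 62 by 64 mm inside, with walls 45 mm high above its floor (8 mm thick, top 57 mm above the bench)
- hold_bar (a joint): angle of the hold-down bar, a steel bail across the whole row: 0 = fully home in its catches, standing over the jars; 1.75 = folded right back behind the row (away from the robot). It turns about the machine's y axis through bar_hinge and stays where it is left (stiff hinge, about 2 to 3 N at the rod moves it)
- bar_mid (a point): middle of the hold-down bar's round steel rod (12 mm thick, 336 mm long along the machine's y; rubber pads on its inner side over each bay start 22 mm to either side). It lies 88 mm from the hinge line; home it is 135 mm above the bench right over the row (0.25 rad forward of upright), folded back 56 mm above the bench and 110 mm behind the row. Pinch it here from above
- bar_hinge (a point): point on the bar's hinge line, in the middle of its length: 50 mm above the bench, 22 mm behind the middle of the row (machine's +x)
- pump_lever (a joint): angle of the red-handled pump lever: 0 = up at rest (handle end raised, 0.35 rad above level), 0.6 = fully down at its stop (0.25 rad below level). A spring pushes it back up by itself when it is let go; it takes about 5 N at the handle to start it and 14 N to hold it fully down
- lever_grip (a point): middle of the lever's red handle, on its axis: a round sleeve 26 mm thick from 102 to 188 mm from the pivot. This point is 150 mm from the pivot; the lever points from the pivot towards the robot (the machine's -x), and the point is 141 mm above the bench at rest and 53 mm when fully down
- lever_pivot (a point): the lever's pivot, 90 mm above the bench; its axis lies along the machine's y, and the handle goes down as the joint value grows
- tray: fixed yellow tray 170 mm (its x) by 120 mm (its y), 25 mm high, walls 4 mm; origin at the centre of its underside
- tray_in (a point): centre of the tray's inner floor, about 4 mm above the bench

How it is judged:
By the outcome, as a careful person would: the job done as asked, in the order asked, and still so for the second after the job is handed in, with the robot touching nothing.
Of fresh1, fresh2, fresh3 only 2 to 3 are there at a start; the rules pass over those that are not, and their reading is None.
At some moment in a run one of fresh1, fresh2, fresh3 may be knocked a few centimetres aside while the robot is not near it.
It also fails if it takes over 200 s, if anything falls off the work surface, if the arm or the gripper's body presses on something with over 40 N, if the wrist force passes 120 N, or if a joint passes its speed limit or range.

## Working session

There is one attempt and no reset: what is moved stays moved. The work goes in short steps, Python scripts to look and compute and a tool call to move; the robot and the scene stay as the last step left them, time stands still between calls to the robot, and variables do not carry over. Pictures are saved under pics/ and viewed, about 12 in all and at most 16, crops included, and the job is handed in when it is done.

Besides the shell and the picture viewer there is one more tool, called after "Emit:" as a command line: name --argument value ..., lists and objects as JSON in quotes. apply_moves: Moves the arm, as the interface text tells. Its arguments: {"type":"object","properties":{"series":{"type":"array","items":{"type":"object","properties":{"x":{"type":"number"},"y":{"type":"number"},"z":{"type":"number"},"wx":{"type":"number"},"wy":{"type":"number"},"wz":{"type":"number"},"fingers":{"type":"number"}}}},"force":{"type":"number"}},"required":["series"]}

```bash
ls; mkdir -p pics; python3 - <<'E'
from plant import *
import cv2
s=get_state();print(s)
for n in ("top","side"):
    p,d=snapshot(n);cv2.imwrite(f"pics/{n}0.png",p[:,:,::-1]);m=camera_model(n);print(n,m)
    import numpy as np;np.savez(f"{n}0.npz",p=p,d=d,K=m["camera_matrix"],T=m["world_from_camera"])
E
```

```text
pics
{'clock': 0.0, 'q': array([ 1.32080697,  0.68997482, -0.19451116,  1.56631422,  0.15732608,
        0.90248308, -0.21512346]), 'qd': array([ 0.0011304 , -0.00125273,  0.00118439,  0.00104648,  0.0002257 ,
        0.00069845,  0.00112508]), 'joint_torque': array([-4.29411557e-04, -5.27569878e+01, -1.26679882e+00, -1.53431332e+01,
       -5.24892204e-02,  6.53752650e-03,  1.67484968e-04]), 'tool_pos': array([ 0.17477214, -0.59942986,  0.23792362]), 'eef_rot': array([ 8.00019636e-01, -5.99973154e-01, -7.56506342e-04, -4.74089499e-04]), 'contact_force': array([-0.52103085,  1.04844625, -0.28638694]), 'moment': array([-0.00418562,  0.02995774,  0.01029012]), 'opening': 1.0023483327358842}
top {'camera_matrix': array([[380.04909508,   0.        , 315.76463977],
       [  0.        , 380.04909508, 201.17584814],
       [  0.        ,   0.        ,   1.        ]]), 'world_from_camera': array([[ 2.27936516e-02,  9.92484941e-01, -1.20225173e-01,
         3.92351208e-01],
       [-9.99645571e-01,  2.42805664e-02,  1.09172108e-02,
         6.87260635e-04],
       [ 1.37543026e-02,  1.19933718e-01,  9.92686618e-01,
         1.08826526e+00],
       [ 0.00000000e+00,  0.00000000e+00,  0.00000000e+00,
         1.00000000e+00]])}
side {'camera_matrix': array([[436.32080421,   0.        , 314.25430786],
       [  0.        , 436.32080421, 198.88897619],
       [  0.        ,   0.        ,   1.        ]]), 'world_from_camera': array([[-0.89655146,  0.33378673, -0.29117331,  0.14495018],
       [-0.4429072 , -0.66761642,  0.59843256,  0.76643568],
       [ 0.00535676,  0.66548834,  0.74638902,  1.08649193],
       [ 0.        ,  0.        ,  0.        ,  1.        ]])}
```

View pics/top0.png

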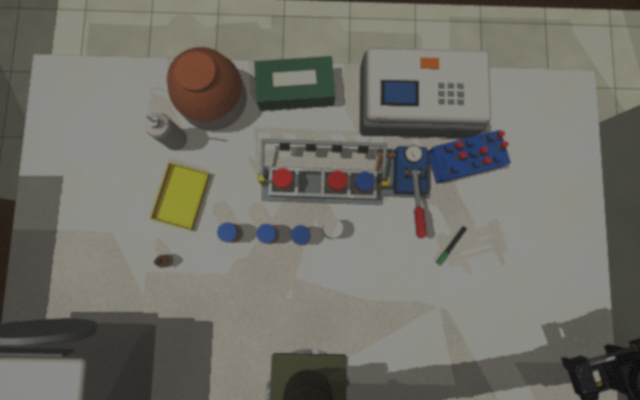

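View pics/side0.png

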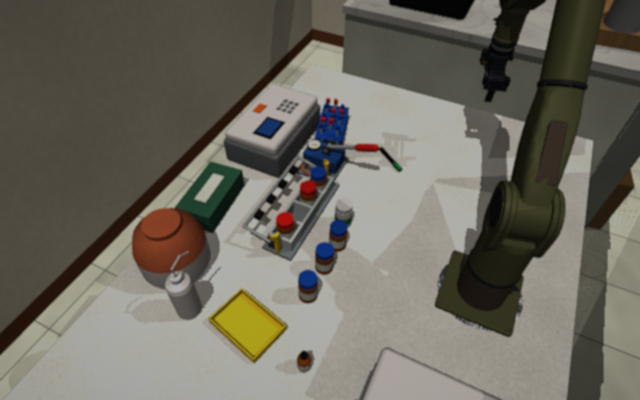

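Top view: the fresh jars are at px (229,232), (268,233) and (301,235), and the white jar is at (333,228). Bay 3 (283,179) and bay 1 (338,181) hold red caps. Bay 2 (311,181) is empty, and bay 0 (364,182) holds the loaded jar. The tray is at (182,197), the lever handle at (420,222), and the bar is folded back.

```bash
cat > h.py <<'E'
import numpy as np, cv2
from scipy.spatial.transform import Rotation as R
def ray(px,z,K,T):
    d=T[:3,:3]@np.array([(px[0]-K[0,2])/K[0,0],-(px[1]-K[1,2])/K[1,1],-1.]);o=T[:3,3]
    return o+d*(z-o[2])/d[2]
def proj(P,K,T):
    c=T[:3,:3].T@(np.array(P)-T[:3,3]);return K[0,0]*c[0]/-c[2]+K[0,2],-K[1,1]*c[1]/-c[2]+K[1,2]
def cloud(d,K,T):
    v,u=np.indices(d.shape);c=np.stack([(u-K[0,2])/K[0,0]*d,-(v-K[1,2])/K[1,1]*d,-d],-1)
    return c@T[:3,:3].T+T[:3,3]
def mask(p,col):
    h=cv2.cvtColor(p,cv2.COLOR_RGB2HSV);H,S,V=h[...,0],h[...,1],h[...,2]
    m={'red':((H<8)|(H>172))&(S>150)&(V>90),'blue':(H>105)&(H<128)&(S>130)&(V>60),'yellow':(H>22)&(H<36)&(S>130)&(V>70)}[col]
    return m.astype(np.uint8)
def blobs(m,amin=40):
    n,l,s,c=cv2.connectedComponentsWithStats(m)
    return [(i,s[i],c[i],l==i) for i in range(1,n) if s[i][4]>=amin]
def move(target,yaw,s):
    """units for apply_moves to reach target (tool down, jaw x axis at yaw in xy)"""
    Rc=R.from_quat(s['eef_rot']);x=[np.cos(yaw),np.sin(yaw),0]
    Rt=R.from_matrix(np.array([x,np.cross([0,0,-1],x),[0,0,-1]]).T)
    t=Rc.inv().apply(np.array(target)-s['tool_pos'])/.8
    w=(Rc.inv()*Rt).as_rotvec()/np.pi
    return np.round(t,4),np.round(w,4)
E
python3 - <<'E'
from h import *
for n in("top","side"):
    f=np.load(n+"0.npz");p,d,K,T=[f[k] for k in("p","d","K","T")];C=cloud(d,K,T)
    for col in("red","blue","yellow"):
        for i,s,c,l in blobs(mask(p,col),30):
            q=C[l];q=q[d[l]>0];
            hi=q[q[:,2]>np.percentile(q[:,2],90)-.006]
            print(n,col,s.tolist(),c.round(1),"mean top",hi.mean(0).round(3),"min/max",q.min(0).round(3),q.max(0).round(3))
            if col=="yellow" and s[4]>500: 
                r=cv2.minAreaRect(np.argwhere(l)[:,::-1].astype(np.float32));print([ray(b,.015,K,T)[:2].round(3) for b in cv2.boxPoints(r)],ray(r[0],.015,K,T))
E
```

```text
top red [274, 169, 18, 19, 273] [282.3 177.9] mean top [0.571 0.08  0.102] min/max [0.547 0.056 0.092] [0.595 0.102 0.107]
top red [328, 172, 19, 17, 266] [336.9 180. ] mean top [ 0.569 -0.065  0.102] min/max [ 0.548 -0.089  0.098] [ 0.591 -0.041  0.107]
top red [416, 208, 9, 29, 196] [419.9 221.7] mean top [ 0.44  -0.269  0.161] min/max [ 0.425 -0.277  0.137] [ 0.496 -0.26   0.167]
top blue [386, 83, 29, 19, 427] [399.   92.7] mean top [ 0.798 -0.22   0.141] min/max [ 0.773 -0.259  0.136] [ 0.823 -0.186  0.145]
top blue [430, 133, 79, 48, 1724] [464.9 157.9] mean top [ 0.654 -0.422  0.103] min/max [ 0.587 -0.545  0.002] [ 0.723 -0.334  0.108]
top blue [397, 148, 30, 43, 381] [407.3 167.2] mean top [ 0.616 -0.26   0.068] min/max [ 0.553 -0.312  0.061] [ 0.671 -0.231  0.073]
top blue [356, 173, 17, 17, 230] [364.1 180.6] mean top [ 0.569 -0.136  0.102] min/max [ 0.547 -0.158  0.096] [ 0.59  -0.115  0.107]
top blue [219, 224, 17, 17, 223] [226.9 231.8] mean top [0.427 0.22  0.09 ] min/max [0.406 0.198 0.085] [0.448 0.242 0.095]
top blue [258, 225, 17, 17, 220] [266.  233.2] mean top [0
[... 1699 characters left out ...]
 0.09 ] min/max [0.401 0.099 0.077] [0.449 0.147 0.095]
side blue [299, 270, 18, 18, 257] [307.5 278.9] mean top [0.425 0.226 0.09 ] min/max [0.401 0.199 0.076] [0.45  0.251 0.096]
side yellow [323, 160, 6, 10, 30] [325.8 163.7] mean top [ 0.566 -0.188  0.095] min/max [ 0.56  -0.232  0.04 ] [ 0.598 -0.181  0.099]
side yellow [269, 232, 11, 21, 102] [275.7 240.6] mean top [0.57  0.143 0.095] min/max [0.563 0.132 0.012] [0.599 0.153 0.098]
side yellow [209, 289, 77, 73, 2920] [247.4 324.1] mean top [0.521 0.384 0.023] min/max [ 0.431  0.301 -0.004] [0.622 0.455 0.032]
[array([0.626, 0.415]), array([0.605, 0.284]), array([0.428, 0.339]), array([0.457, 0.459])] [0.52652042 0.37682196 0.015     ]
```

Emit:
apply_moves --series '[{"wz": -0.059}, {"wz": -0.059}, {"wz": -0.059}, {"wz": -0.059}, {"wz": -0.059}, {"wz": -0.059}, {"wz": -0.059}]' --force 25

```text
schema error: expected keys x, y, z, wx, wy, wz, fingers
```

```bash
python3 - <<'E'
from h import *
f=np.load("top0.npz");p,d,K,T=[f[k] for k in("p","d","K","T")];C=cloud(d,K,T)
for nm,(u0,u1,v0,v1) in dict(box=(255,336,55,112),vase=(165,245,45,130),bottle=(140,185,105,150),barrod=(262,385,138,152),tray=(150,212,160,232)).items():
    q=C[v0:v1,u0:u1][d[v0:v1,u0:u1]>0];q=q[q[:,2]>.03]if nm!="tray" else q[(q[:,2]>.018)&(q[:,2]<.035)]
    print(nm,q.min(0).round(3),q.max(0).round(3))
    if nm=="tray":r=cv2.minAreaRect((q[:,:2]*1000).astype(np.float32));print(r,cv2.boxPoints(r))
# handle axis and rod height map
l=mask(p,"red");l[:,:400]=0;l[:,430:]=0;q=C[l>0];a=np.polyfit(q[:,0],q[:,1],1);b=np.polyfit(q[:,0],q[:,2],1);print("handle",a,b,q[:,0].min(),q[:,0].max())
for v in range(136,170,2):print(v,C[v,310].round(3),C[v,283].round(3))
E
```

```text
box [ 0.787 -0.057  0.03 ] [0.929 0.169 0.083]
vase [0.683 0.198 0.03 ] [0.904 0.391 0.207]
bottle [0.661 0.33  0.03 ] [0.761 0.435 0.219]
barrod [ 0.65  -0.195  0.063] [0.684 0.14  0.084]
tray [0.432 0.297 0.018] [0.623 0.451 0.03 ]
((527.314208984375, 375.34326171875), (122.6778793334961, 169.8454132080078), 75.82318115234375) [[429.95505 336.6713 ]
 [594.62775 295.07358]
 [624.67334 414.01523]
 [460.00067 455.61295]]
handle [-0.01440877 -0.26163456] [-0.36129571  0.31905864] 0.42533827883890996 0.49635908929732675
136 [0.716 0.01  0.003] [ 0.715  0.09  -0.002]
138 [0.71  0.01  0.003] [0.708 0.089 0.002]
140 [ 0.705  0.01  -0.002] [0.681 0.083 0.077]
142 [0.676 0.009 0.08 ] [0.675 0.083 0.078]
144 [0.672 0.009 0.075] [0.669 0.082 0.078]
146 [0.665 0.009 0.081] [0.664 0.082 0.078]
148 [0.661 0.009 0.076] [0.658 0.082 0.078]
150 [0.655 0.008 0.077] [0.653 0.082 0.077]
152 [0.669 0.009 0.001] [0.666 0.088 0.003]
154 [0.662 0.009 0.001] [0.66  0.088 0.002]
156 [ 0.657  0.009 -0.002] [ 0.656  0.088 -0.004]
158 [0.65  0.008 0.003] [0.648 0.087 0.003]
160 [ 0.645  0.008 -0.001] [0.642 0.087 0.002]
162 [ 0.639  0.008 -0.002] [0.637 0.087 0.001]
164 [ 0.633  0.008 -0.002] [0.631 0.087 0.001]
166 [ 0.627  0.008 -0.   ] [ 0.625  0.087 -0.001]
168 [0.618 0.008 0.013] [0.599 0.079 0.098]
```

Emit:
apply_moves --series '[{"x": 0, "y": 0, "z": 0, "wx": 0, "wy": 0, "wz": -0.059, "fingers": 1}, {"x": 0, "y": 0, "z": 0, "wx": 0, "wy": 0, "wz": -0.059, "fingers": 1}, {"x": 0, "y": 0, "z": 0, "wx": 0, "wy": 0, "wz": -0.059, "fingers": 1}, {"x": 0, "y": 0, "z": 0, "wx": 0, "wy": 0, "wz": -0.059, "fingers": 1}, {"x": 0, "y": 0, "z": 0, "wx": 0, "wy": 0, "wz": -0.059, "fingers": 1}, {"x": 0, "y": 0, "z": 0, "wx": 0, "wy": 0, "wz": -0.059, "fingers": 1}, {"x": 0, "y": 0, "z": 0, "wx": 0, "wy": 0, "wz": -0.059, "fingers": 1}]' --force 25

```text
clock: 0.98
tool_pos: [0.1734, -0.597, 0.2345]
eef_rot: [1.0, 0.015, -0.002, -0.004]
contact_force: [0.5, 0.6, -0.4]
opening: 0.998
```

Emit:
apply_moves --series '[{"x": 0.04, "y": -0.066, "z": -0.005, "wx": 0, "wy": 0, "wz": 0, "fingers": 1}, {"x": 0.04, "y": -0.066, "z": -0.005, "wx": 0, "wy": 0, "wz": 0, "fingers": 1}, {"x": 0.04, "y": -0.066, "z": -0.005, "wx": 0, "wy": 0, "wz": 0, "fingers": 1}, {"x": 0.04, "y": -0.066, "z": 0, "wx": 0, "wy": 0, "wz": 0, "fingers": 1}, {"x": 0.04, "y": -0.066, "z": 0, "wx": 0, "wy": 0, "wz": 0, "fingers": 1}, {"x": 0.04, "y": -0.066, "z": 0, "wx": 0, "wy": 0, "wz": 0, "fingers": 1}, {"x": 0.04, "y": -0.066, "z": 0, "wx": 0, "wy": 0, "wz": 0, "fingers": 1}, {"x": 0.04, "y": -0.066, "z": 0, "wx": 0, "wy": 0, "wz": 0, "fingers": 1}]'

```text
clock: 1.98
tool_pos: [0.4188, -0.1659, 0.2466]
eef_rot: [1.0, 0.008, -0.002, -0.004]
contact_force: [0.5, 0.1, -0.5]
opening: 1.001
```

Emit:
apply_moves --series '[{"x": 0.038, "y": -0.062, "z": 0, "wx": 0, "wy": 0, "wz": 0, "fingers": 1}, {"x": 0.038, "y": -0.062, "z": 0, "wx": 0, "wy": 0, "wz": 0, "fingers": 1}, {"x": 0.038, "y": -0.062, "z": 0, "wx": 0, "wy": 0, "wz": 0, "fingers": 1}, {"x": 0.038, "y": -0.062, "z": 0, "wx": 0, "wy": 0, "wz": 0, "fingers": 1}, {"x": 0.038, "y": -0.062, "z": 0, "wx": 0, "wy": 0, "wz": 0, "fingers": 1}, {"x": 0, "y": 0, "z": 0, "wx": 0, "wy": 0, "wz": 0, "fingers": 1}]'

```text
clock: 2.72
tool_pos: [0.5708, 0.0987, 0.2467]
eef_rot: [1.0, 0.012, -0.002, -0.006]
contact_force: [-0.1, -0.2, -0.1]
opening: 0.998
```

```bash
cat >> h.py <<'E'
def look(n,tag):
    from plant import snapshot,camera_model,get_state
    m=camera_model(n);p,d=snapshot(n);K,T=m["camera_matrix"],np.array(m["world_from_camera"])
    cv2.imwrite(f"pics/{tag}.png",p[:,:,::-1]);C=cloud(d,K,T)
    for col in("red","blue"):
        for i,s,c,l in blobs(mask(p,col),60):
            q=C[l&(d>0)]
            if len(q)<20: continue
            hi=q[q[:,2]>np.percentile(q[:,2],90)-.006];
            if .03<hi[:,2].mean()<.12 and np.ptp(hi[:,0])<.07: print(n,col,"top",((hi.min(0)+hi.max(0))/2).round(4),"ext",np.ptp(hi,axis=0)[:2].round(3))
    return p,d,K,T,C
E
python3 - <<'E'
from h import *
from plant import get_state
s=get_state();print(s['tool_pos'],s['eef_rot'])
p,d,K,T,C=look("wrist","w1");print(T[:3,3])
E
```

```text
[0.57078054 0.09868443 0.24668729] [ 0.99991405  0.01159424 -0.00249901 -0.00558762]
wrist red top [0.574  0.0823 0.1007] ext [0.049 0.05 ]
wrist red top [ 0.5727 -0.0714  0.1019] ext [0.049 0.035]
wrist blue top [0.4284 0.2224 0.0891] ext [0.05  0.049]
wrist blue top [0.428  0.1194 0.09  ] ext [0.049 0.045]
[0.57037161 0.1672672  0.39347621]
```

View pics/w1.png

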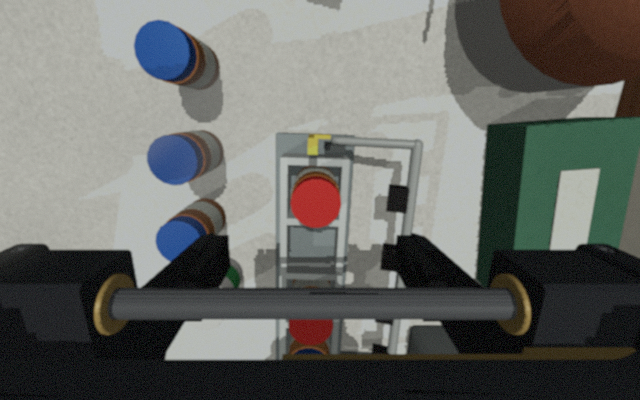

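Wrist view: the spent jar in bay 3 is at px (316,202), with the empty bay below it at (312,243). The fresh caps are at the left, and the folded bar is at x≈px 405. All three cameras agree to about 3 mm.

```bash
cat > mv.py <<'E'
import sys
from h import *
from plant import get_state
a=list(map(float,sys.argv[1:]));s=get_state();t,w=move(a[:3],a[3] if len(a)>3 else 0,s)
n=max(1,int(np.ceil(np.linalg.norm(t)*.8/.06)),int(np.ceil(np.linalg.norm(w)*180/10)))
print("clock",s['clock'],"pos",s['tool_pos'].round(4),"total",t,w,"rows",n,"each",(t/n).round(4),(w/n).round(4))
E
python3 mv.py 0.5725 0.0815 0.2467
```

```text
clock 2.775 pos [0.5698 0.0951 0.2462] total [ 0.0031  0.0171 -0.0007] [-0.0025  0.0022  0.0064] rows 1 each [ 0.0031  0.0171 -0.0007] [-0.0025  0.0022  0.0064]
```

Emit:
apply_moves --series '[{"x": 0.003, "y": 0.017, "z": 0, "wx": -0.0025, "wy": 0.002, "wz": 0.0064, "fingers": 1}, {"x": 0, "y": 0, "z": 0.05, "wx": 0, "wy": 0, "wz": 0, "fingers": 1}, {"x": 0, "y": 0, "z": 0.05, "wx": 0, "wy": 0, "wz": 0, "fingers": 1}, {"x": 0, "y": 0, "z": 0, "wx": 0, "wy": 0, "wz": 0, "fingers": 1}]'

```text
clock: 3.28
tool_pos: [0.5714, 0.0687, 0.1646]
eef_rot: [1.0, -0.007, -0.001, 0.004]
contact_force: [-0.9, 0.4, 0.1]
opening: 1.004
```

```bash
python3 mv.py 0.5725 0.0815 0.064
```

```text
clock 3.275 pos [0.5714 0.0687 0.1646] total [ 0.0013 -0.0172  0.1256] [ 0.0028  0.0003 -0.0047] rows 2 each [ 0.0006 -0.0086  0.0628] [ 0.0014  0.0001 -0.0024]
```

Emit:
apply_moves --series '[{"x": 0.001, "y": -0.016, "z": 0.03, "wx": 0.0028, "wy": 0, "wz": -0.0047, "fingers": 1}, {"x": 0, "y": 0, "z": 0.02, "wx": 0, "wy": 0, "wz": 0, "fingers": 1}, {"x": 0, "y": 0, "z": 0, "wx": 0, "wy": 0, "wz": 0, "fingers": 1}, {"x": 0, "y": 0, "z": 0, "wx": 0, "wy": 0, "wz": 0, "fingers": 1}]'

```text
clock: 3.78
tool_pos: [0.5753, 0.0756, 0.1286]
eef_rot: [1.0, -0.004, 0.003, 0.001]
contact_force: [0.0, -0.2, -0.7]
opening: 0.999
```

```bash
python3 mv.py 0.5725 0.0815 0.064
```

```text
clock 3.775 pos [0.5753 0.0756 0.1286] total [-0.004  -0.0076  0.0807] [ 0.0009 -0.0019 -0.0027] rows 2 each [-0.002  -0.0038  0.0403] [ 0.0004 -0.001  -0.0014]
```

Emit:
apply_moves --series '[{"x": -0.004, "y": -0.0076, "z": 0.02, "wx": 0.001, "wy": -0.002, "wz": -0.003, "fingers": 1}, {"x": 0, "y": 0, "z": 0.02, "wx": 0, "wy": 0, "wz": 0, "fingers": 1}, {"x": 0, "y": 0, "z": 0.02, "wx": 0, "wy": 0, "wz": 0, "fingers": 1}, {"x": 0, "y": 0, "z": 0, "wx": 0, "wy": 0, "wz": 0, "fingers": 1}]'

```text
clock: 4.28
tool_pos: [0.5724, 0.0819, 0.078]
eef_rot: [1.0, 0.001, 0.0, -0.0]
contact_force: [0.1, 0.2, -0.2]
opening: 0.997
```

```bash
python3 mv.py 0.5725 0.0815 0.064
```

```text
clock 4.275 pos [0.5724 0.0819 0.078 ] total [0.0002 0.0006 0.0174] [-0.0002 -0.0001  0.0004] rows 1 each [0.0002 0.0006 0.0174] [-0.0002 -0.0001  0.0004]
```

Emit:
apply_moves --series '[{"x": 0, "y": 0, "z": 0.0175, "wx": 0, "wy": 0, "wz": 0, "fingers": 1}, {"x": 0, "y": 0, "z": 0, "wx": 0, "wy": 0, "wz": 0, "fingers": 1}, {"x": 0, "y": 0, "z": 0, "wx": 0, "wy": 0, "wz": 0, "fingers": -1}, {"x": 0, "y": 0, "z": 0, "wx": 0, "wy": 0, "wz": 0, "fingers": -1}, {"x": 0, "y": 0, "z": 0, "wx": 0, "wy": 0, "wz": 0, "fingers": -1}, {"x": 0, "y": 0, "z": 0, "wx": 0, "wy": 0, "wz": 0, "fingers": -1}]' --force 25

```text
clock: 5.03
tool_pos: [0.5734, 0.0822, 0.0638]
eef_rot: [1.0, 0.001, 0.001, -0.001]
contact_force: [1.6, -0.4, -1.0]
opening: 0.609
```

Emit:
apply_moves --series '[{"x": 0, "y": 0, "z": -0.02, "wx": 0, "wy": 0, "wz": 0, "fingers": -1}, {"x": 0, "y": 0, "z": -0.035, "wx": 0, "wy": 0, "wz": 0, "fingers": -1}, {"x": 0, "y": 0, "z": -0.045, "wx": 0, "wy": 0, "wz": 0, "fingers": -1}, {"x": 0, "y": 0, "z": -0.045, "wx": 0, "wy": 0, "wz": 0, "fingers": -1}, {"x": 0, "y": 0, "z": -0.035, "wx": 0, "wy": 0, "wz": 0, "fingers": -1}, {"x": 0, "y": 0, "z": 0, "wx": 0, "wy": 0, "wz": 0, "fingers": -1}]'

```text
clock: 5.78
tool_pos: [0.5719, 0.0818, 0.216]
eef_rot: [1.0, 0.001, 0.001, -0.0]
contact_force: [0.3, -0.5, -1.8]
opening: 0.607
```

Emit:
apply_moves --series '[{"x": 0, "y": -0.04, "z": 0, "wx": 0, "wy": 0, "wz": -0.058, "fingers": -1}, {"x": 0, "y": -0.04, "z": 0, "wx": 0, "wy": 0, "wz": -0.058, "fingers": -1}, {"x": 0, "y": 0, "z": 0, "wx": 0, "wy": 0, "wz": -0.058, "fingers": -1}, {"x": 0, "y": 0, "z": 0, "wx": 0, "wy": 0, "wz": -0.058, "fingers": -1}, {"x": 0, "y": 0, "z": 0, "wx": 0, "wy": 0, "wz": -0.058, "fingers": -1}, {"x": 0, "y": 0, "z": 0, "wx": 0, "wy": 0, "wz": -0.058, "fingers": -1}, {"x": 0, "y": 0, "z": 0, "wx": 0, "wy": 0, "wz": -0.058, "fingers": -1}, {"x": 0, "y": 0, "z": 0, "wx": 0, "wy": 0, "wz": 0, "fingers": -1}]'

```text
clock: 6.78
tool_pos: [0.5589, 0.1431, 0.2071]
eef_rot: [0.794, 0.608, -0.007, -0.001]
contact_force: [-0.6, -0.1, -2.0]
opening: 0.604
```

```bash
python3 mv.py 0.564 0.366 0.200 1.324
```

```text
clock 6.775 pos [0.5589 0.1431 0.2071] total [ 0.2708 -0.0663  0.0069] [-0.0036  0.0032 -0.0052] rows 4 each [ 0.0677 -0.0166  0.0017] [-0.0009  0.0008 -0.0013]
```

Emit:
apply_moves --series '[{"x": 0.06, "y": -0.0146, "z": 0, "wx": -0.0036, "wy": 0.0032, "wz": -0.0052, "fingers": -1}, {"x": 0.06, "y": -0.0146, "z": 0, "wx": 0, "wy": 0, "wz": 0, "fingers": -1}, {"x": 0.06, "y": -0.0146, "z": 0, "wx": 0, "wy": 0, "wz": 0, "fingers": -1}, {"x": 0.05, "y": -0.013, "z": 0, "wx": 0, "wy": 0, "wz": 0, "fingers": -1}, {"x": 0.02, "y": -0.005, "z": 0, "wx": 0, "wy": 0, "wz": 0, "fingers": -1}, {"x": 0, "y": 0, "z": 0, "wx": 0, "wy": 0, "wz": 0, "fingers": -1}]'

```text
clock: 7.52
tool_pos: [0.5611, 0.3497, 0.2004]
eef_rot: [0.796, 0.605, -0.005, 0.001]
contact_force: [-0.9, -0.8, -1.4]
opening: 0.606
```

```bash
python3 mv.py 0.564 0.366 0.057 1.324
```

```text
clock 7.525 pos [0.5611 0.3497 0.2004] total [ 0.0223 -0.0013  0.179 ] [-0.0012  0.003  -0.0074] rows 3 each [ 0.0074 -0.0004  0.0597] [-0.0004  0.001  -0.0025]
```

Emit:
apply_moves --series '[{"x": 0.02, "y": -0.001, "z": 0.02, "wx": -0.001, "wy": 0.003, "wz": -0.007, "fingers": -1}, {"x": 0, "y": 0, "z": 0.045, "wx": 0, "wy": 0, "wz": 0, "fingers": -1}, {"x": 0, "y": 0, "z": 0.045, "wx": 0, "wy": 0, "wz": 0, "fingers": -1}, {"x": 0, "y": 0, "z": 0.02, "wx": 0, "wy": 0, "wz": 0, "fingers": -1}, {"x": 0, "y": 0, "z": 0.01, "wx": 0, "wy": 0, "wz": 0, "fingers": -1}, {"x": 0, "y": 0, "z": 0, "wx": 0, "wy": 0, "wz": 0, "fingers": -1}]'

```text
clock: 8.28
tool_pos: [0.5687, 0.3583, 0.0818]
eef_rot: [0.792, 0.611, -0.001, 0.002]
contact_force: [-0.3, 0.6, -1.8]
opening: 0.608
```

```bash
python3 mv.py 0.564 0.366 0.057 1.324
```

```text
clock 8.275 pos [0.5687 0.3583 0.0818] total [ 0.008  -0.0082  0.031 ] [ 0.0009  0.0012 -0.003 ] rows 1 each [ 0.008  -0.0082  0.031 ] [ 0.0009  0.0012 -0.003 ]
```

Emit:
apply_moves --series '[{"x": 0.008, "y": -0.008, "z": 0.012, "wx": 0, "wy": 0, "wz": -0.003, "fingers": -1}, {"x": 0, "y": 0, "z": 0.012, "wx": 0, "wy": 0, "wz": 0, "fingers": -1}, {"x": 0, "y": 0, "z": 0.005, "wx": 0, "wy": 0, "wz": 0, "fingers": -1}, {"x": 0, "y": 0, "z": 0.002, "wx": 0, "wy": 0, "wz": 0, "fingers": -1}, {"x": 0, "y": 0, "z": 0, "wx": 0, "wy": 0, "wz": 0, "fingers": -1}]'

```text
clock: 8.9
tool_pos: [0.565, 0.3683, 0.058]
eef_rot: [0.788, 0.615, 0.002, 0.002]
contact_force: [0.2, -0.7, -1.7]
opening: 0.605
```

Emit:
apply_moves --series '[{"x": 0, "y": 0, "z": 0.002, "wx": 0, "wy": 0, "wz": 0, "fingers": -1}, {"x": 0, "y": 0, "z": 0.0005, "wx": 0, "wy": 0, "wz": 0, "fingers": -1}, {"x": 0, "y": 0, "z": 0, "wx": 0, "wy": 0, "wz": 0, "fingers": 0.6}, {"x": 0, "y": 0, "z": 0, "wx": 0, "wy": 0, "wz": 0, "fingers": 0.8}, {"x": 0, "y": 0, "z": 0, "wx": 0, "wy": 0, "wz": 0, "fingers": 0.8}]'

```text
clock: 9.52
tool_pos: [0.5659, 0.3689, 0.0574]
eef_rot: [0.789, 0.615, 0.003, 0.002]
contact_force: [-0.6, 0.2, -0.2]
opening: 0.897
```

Emit:
apply_moves --series '[{"x": 0, "y": 0, "z": -0.02, "wx": 0, "wy": 0, "wz": 0, "fingers": 0.8}, {"x": 0, "y": 0, "z": -0.06, "wx": 0, "wy": 0, "wz": 0, "fingers": 1}, {"x": 0, "y": 0, "z": -0.06, "wx": 0, "wy": 0, "wz": 0, "fingers": 1}, {"x": 0, "y": 0, "z": -0.04, "wx": 0, "wy": 0, "wz": 0, "fingers": 1}, {"x": 0, "y": 0, "z": -0.01, "wx": 0, "wy": 0, "wz": 0, "fingers": 1}]'

```text
clock: 10.15
tool_pos: [0.5645, 0.3697, 0.2178]
eef_rot: [0.788, 0.615, 0.004, 0.001]
contact_force: [0.8, 0.1, 0.3]
opening: 1.003
```

```bash
python3 - <<'E'
from h import *
look("wrist","w2"); look("top","t2")
E
python3 mv.py 0.5705 -0.063 0.21 0
```

```text
wrist red top [0.565  0.3682 0.0928] ext [0.05  0.049]
wrist blue top [0.4286 0.2233 0.089 ] ext [0.05  0.051]
wrist blue top [0.4294 0.1297 0.0886] ext [0.047 0.037]
top red top [ 0.5696 -0.0648  0.1026] ext [0.048 0.048]
top blue top [ 0.5685 -0.1374  0.1031] ext [0.044 0.045]
top blue top [0.4245 0.029  0.0911] ext [0.04  0.042]
clock 10.25 pos [0.5641 0.369  0.2157] total [-0.5219  0.1388  0.0066] [ 0.001  -0.0019  0.4219] rows 8 each [-0.0652  0.0174  0.0008] [ 0.0001 -0.0002  0.0527]
```

Emit:
apply_moves --series '[{"x": -0.065, "y": 0.0173, "z": 0, "wx": 0, "wy": 0, "wz": 0, "fingers": 1}, {"x": -0.07, "y": 0.0186, "z": 0, "wx": 0, "wy": 0, "wz": 0, "fingers": 1}, {"x": -0.07, "y": 0.0186, "z": 0, "wx": 0, "wy": 0, "wz": 0, "fingers": 1}, {"x": -0.07, "y": 0.0186, "z": 0, "wx": 0, "wy": 0, "wz": 0, "fingers": 1}, {"x": -0.07, "y": 0.0186, "z": 0, "wx": 0, "wy": 0, "wz": 0, "fingers": 1}, {"x": -0.07, "y": 0.0186, "z": 0, "wx": 0, "wy": 0, "wz": 0, "fingers": 1}, {"x": -0.05, "y": 0.014, "z": 0, "wx": 0, "wy": 0, "wz": 0, "fingers": 1}, {"x": -0.03, "y": 0.008, "z": 0, "wx": 0, "wy": 0, "wz": 0, "fingers": 1}]'

```text
clock: 11.25
tool_pos: [0.5636, -0.0553, 0.2009]
eef_rot: [0.787, 0.617, -0.008, -0.004]
contact_force: [1.1, 0.0, 0.1]
opening: 1.002
```

Emit:
apply_moves --series '[{"x": 0, "y": 0, "z": 0, "wx": 0, "wy": 0, "wz": 0.058, "fingers": 1}, {"x": 0, "y": 0, "z": 0, "wx": 0, "wy": 0, "wz": 0.058, "fingers": 1}, {"x": 0, "y": 0, "z": 0, "wx": 0, "wy": 0, "wz": 0.058, "fingers": 1}, {"x": 0, "y": 0, "z": 0, "wx": 0, "wy": 0, "wz": 0.058, "fingers": 1}, {"x": 0, "y": 0, "z": 0, "wx": 0, "wy": 0, "wz": 0.058, "fingers": 1}, {"x": 0, "y": 0, "z": 0, "wx": 0, "wy": 0, "wz": 0.058, "fingers": 1}, {"x": 0, "y": 0, "z": 0, "wx": 0, "wy": 0, "wz": 0.058, "fingers": 1}, {"x": 0, "y": 0, "z": 0, "wx": 0, "wy": 0, "wz": 0.015, "fingers": 1}]'

```text
clock: 12.25
tool_pos: [0.553, -0.0626, 0.1859]
eef_rot: [1.0, -0.016, -0.023, 0.003]
contact_force: [0.3, -0.8, -0.2]
opening: 0.996
```

```bash
python3 mv.py 0.571 -0.0635 0.10 0
```

```text
clock 12.25 pos [ 0.553  -0.0626  0.1859] total [ 0.0274 -0.0003  0.1062] [ 0.0016  0.0148 -0.0104] rows 2 each [ 0.0137 -0.0001  0.0531] [ 0.0008  0.0074 -0.0052]
```

Emit:
apply_moves --series '[{"x": 0.022, "y": 0, "z": 0.01, "wx": 0.0016, "wy": 0.0148, "wz": -0.0104, "fingers": 1}, {"x": 0, "y": 0, "z": 0.04, "wx": 0, "wy": 0, "wz": 0, "fingers": 1}, {"x": 0, "y": 0, "z": 0.04, "wx": 0, "wy": 0, "wz": 0, "fingers": 1}, {"x": 0, "y": 0, "z": 0, "wx": 0, "wy": 0, "wz": 0, "fingers": 1}]'

```text
clock: 12.75
tool_pos: [0.5661, -0.0642, 0.1057]
eef_rot: [1.0, 0.0, -0.005, 0.0]
contact_force: [-0.2, -0.4, -0.3]
opening: 0.997
```

```bash
python3 mv.py 0.571 -0.0635 0.064 0
```

```text
clock 12.75 pos [ 0.5661 -0.0642  0.1057] total [ 0.0066 -0.0009  0.052 ] [0.0003 0.003  0.0002] rows 1 each [ 0.0066 -0.0009  0.052 ] [0.0003 0.003  0.0002]
```

Emit:
apply_moves --series '[{"x": 0.006, "y": 0, "z": 0.02, "wx": 0, "wy": 0.003, "wz": 0, "fingers": 1}, {"x": 0, "y": 0, "z": 0.02, "wx": 0, "wy": 0, "wz": 0, "fingers": 1}, {"x": 0, "y": 0, "z": 0.01, "wx": 0, "wy": 0, "wz": 0, "fingers": 1}, {"x": 0, "y": 0, "z": 0, "wx": 0, "wy": 0, "wz": 0, "fingers": 1}]'

```text
clock: 13.25
tool_pos: [0.5707, -0.0643, 0.065]
eef_rot: [1.0, 0.0, -0.0, 0.0]
contact_force: [0.1, 0.1, -0.9]
opening: 0.999
```

Emit:
apply_moves --series '[{"x": 0, "y": 0, "z": 0, "wx": 0, "wy": 0, "wz": 0, "fingers": -1}, {"x": 0, "y": 0, "z": 0, "wx": 0, "wy": 0, "wz": 0, "fingers": -1}, {"x": 0, "y": 0, "z": 0, "wx": 0, "wy": 0, "wz": 0, "fingers": -1}, {"x": 0, "y": 0, "z": 0, "wx": 0, "wy": 0, "wz": 0, "fingers": -1}]'

```text
clock: 13.75
tool_pos: [0.5718, -0.0643, 0.0666]
eef_rot: [1.0, 0.0, 0.001, 0.0]
contact_force: [-1.1, 0.0, -1.4]
opening: 0.606
```

Emit:
apply_moves --series '[{"x": 0, "y": 0, "z": -0.02, "wx": 0, "wy": 0, "wz": 0, "fingers": -1}, {"x": 0, "y": 0, "z": -0.035, "wx": 0, "wy": 0, "wz": 0, "fingers": -1}, {"x": 0, "y": 0, "z": -0.045, "wx": 0, "wy": 0, "wz": 0, "fingers": -1}, {"x": 0, "y": 0, "z": -0.05, "wx": 0, "wy": 0, "wz": 0, "fingers": -1}, {"x": 0, "y": 0, "z": -0.04, "wx": 0, "wy": 0, "wz": 0, "fingers": -1}, {"x": 0, "y": 0, "z": 0, "wx": 0, "wy": 0, "wz": 0, "fingers": -1}]'

```text
clock: 14.5
tool_pos: [0.5706, -0.064, 0.2272]
eef_rot: [1.0, 0.001, 0.001, 0.0]
contact_force: [-0.3, 0.3, -1.9]
opening: 0.606
```

```bash
python3 mv.py 0.490 0.385 0.215 0
```

```text
clock 14.5 pos [ 0.5706 -0.064   0.2272] total [-0.1001 -0.5614  0.0145] [ 0.0003 -0.0007  0.0004] rows 8 each [-0.0125 -0.0702  0.0018] [ 0.     -0.0001  0.    ]
```

Emit:
apply_moves --series '[{"x": -0.008, "y": -0.045, "z": 0, "wx": 0, "wy": 0, "wz": 0, "fingers": -1}, {"x": -0.013, "y": -0.073, "z": 0, "wx": 0, "wy": 0, "wz": 0, "fingers": -1}, {"x": -0.013, "y": -0.073, "z": 0, "wx": 0, "wy": 0, "wz": 0, "fingers": -1}, {"x": -0.013, "y": -0.073, "z": 0, "wx": 0, "wy": 0, "wz": 0, "fingers": -1}, {"x": -0.013, "y": -0.073, "z": 0, "wx": 0, "wy": 0, "wz": 0, "fingers": -1}, {"x": -0.013, "y": -0.073, "z": 0, "wx": 0, "wy": 0, "wz": 0, "fingers": -1}, {"x": -0.013, "y": -0.073, "z": 0, "wx": 0, "wy": 0, "wz": 0, "fingers": -1}, {"x": -0.01, "y": -0.05, "z": 0, "wx": 0, "wy": 0, "wz": 0, "fingers": -1}]'

```text
clock: 15.5
tool_pos: [0.4897, 0.3657, 0.2171]
eef_rot: [1.0, -0.005, -0.005, 0.006]
contact_force: [0.7, 0.4, -0.7]
opening: 0.606
```

Emit:
apply_moves --series '[{"x": 0, "y": 0, "z": 0, "wx": 0, "wy": 0, "wz": -0.058, "fingers": -1}, {"x": 0, "y": 0, "z": 0, "wx": 0, "wy": 0, "wz": -0.058, "fingers": -1}, {"x": 0, "y": 0, "z": 0, "wx": 0, "wy": 0, "wz": -0.058, "fingers": -1}, {"x": 0, "y": 0, "z": 0, "wx": 0, "wy": 0, "wz": -0.058, "fingers": -1}, {"x": 0, "y": 0, "z": 0, "wx": 0, "wy": 0, "wz": -0.058, "fingers": -1}, {"x": 0, "y": 0, "z": 0, "wx": 0, "wy": 0, "wz": -0.058, "fingers": -1}, {"x": 0, "y": 0, "z": 0, "wx": 0, "wy": 0, "wz": -0.058, "fingers": -1}, {"x": 0, "y": 0, "z": 0, "wx": 0, "wy": 0, "wz": 0, "fingers": -1}]'

```text
clock: 16.5
tool_pos: [0.481, 0.3661, 0.207]
eef_rot: [0.795, 0.606, -0.017, 0.002]
contact_force: [0.2, 0.4, -1.1]
opening: 0.604
```

```bash
python3 mv.py 0.490 0.387 0.120 1.324
```

```text
clock 16.5 pos [0.481  0.3661 0.207 ] total [0.0312 0.0058 0.1078] [-0.0056  0.009  -0.007 ] rows 2 each [0.0156 0.0029 0.0539] [-0.0028  0.0045 -0.0035]
```

Emit:
apply_moves --series '[{"x": 0.025, "y": 0.005, "z": 0, "wx": -0.0056, "wy": 0.009, "wz": -0.007, "fingers": -1}, {"x": 0, "y": 0, "z": 0.04, "wx": 0, "wy": 0, "wz": 0, "fingers": -1}, {"x": 0, "y": 0, "z": 0.04, "wx": 0, "wy": 0, "wz": 0, "fingers": -1}, {"x": 0, "y": 0, "z": 0.02, "wx": 0, "wy": 0, "wz": 0, "fingers": -1}, {"x": 0, "y": 0, "z": 0.01, "wx": 0, "wy": 0, "wz": 0, "fingers": -1}, {"x": 0, "y": 0, "z": 0, "wx": 0, "wy": 0, "wz": 0, "fingers": -1}]'

```text
clock: 17.25
tool_pos: [0.4923, 0.3909, 0.1163]
eef_rot: [0.791, 0.612, 0.005, -0.001]
contact_force: [-0.3, -0.9, -1.0]
opening: 0.606
```

```bash
python3 mv.py 0.490 0.387 0.058 1.324
```

```text
clock 17.25 pos [0.4923 0.3909 0.1163] total [-0.0061 -0.0019  0.0728] [ 0.0014 -0.003  -0.0019] rows 1 each [-0.0061 -0.0019  0.0728] [ 0.0014 -0.003  -0.0019]
```

Emit:
apply_moves --series '[{"x": -0.005, "y": -0.001, "z": 0.025, "wx": 0.0014, "wy": -0.003, "wz": -0.002, "fingers": -1}, {"x": 0, "y": 0, "z": 0.025, "wx": 0, "wy": 0, "wz": 0, "fingers": -1}, {"x": 0, "y": 0, "z": 0.012, "wx": 0, "wy": 0, "wz": 0, "fingers": -1}, {"x": 0, "y": 0, "z": 0.004, "wx": 0, "wy": 0, "wz": 0, "fingers": -1}, {"x": 0, "y": 0, "z": 0, "wx": 0, "wy": 0, "wz": 0, "fingers": -1}]'

```text
clock: 17.88
tool_pos: [0.4914, 0.3877, 0.0609]
eef_rot: [0.789, 0.615, 0.001, 0.0]
contact_force: [-0.1, 0.2, -0.2]
opening: 0.606
```

Emit:
apply_moves --series '[{"x": 0, "y": 0, "z": 0.002, "wx": 0, "wy": 0, "wz": 0, "fingers": -1}, {"x": 0, "y": 0, "z": 0.001, "wx": 0, "wy": 0, "wz": 0, "fingers": -1}, {"x": 0, "y": 0, "z": 0, "wx": 0, "wy": 0, "wz": 0, "fingers": -1}]'

```text
clock: 18.25
tool_pos: [0.4919, 0.3885, 0.0595]
eef_rot: [0.789, 0.615, 0.002, -0.0]
contact_force: [-0.4, 0.3, -1.9]
opening: 0.604
```

Emit:
apply_moves --series '[{"x": 0, "y": 0, "z": 0.002, "wx": 0, "wy": 0, "wz": 0, "fingers": -1}, {"x": 0, "y": 0, "z": 0.001, "wx": 0, "wy": 0, "wz": 0, "fingers": -1}]'

```text
clock: 18.5
tool_pos: [0.4922, 0.3888, 0.0585]
eef_rot: [0.789, 0.614, 0.002, 0.0]
contact_force: [-1.4, -2.4, 7.1]
opening: 0.605
```

Touching. Release and rise.

Emit:
apply_moves --series '[{"x": 0, "y": 0, "z": 0, "wx": 0, "wy": 0, "wz": 0, "fingers": 0.6}, {"x": 0, "y": 0, "z": 0, "wx": 0, "wy": 0, "wz": 0, "fingers": 0.8}, {"x": 0, "y": 0, "z": 0, "wx": 0, "wy": 0, "wz": 0, "fingers": 0.8}, {"x": 0, "y": 0, "z": -0.02, "wx": 0, "wy": 0, "wz": 0, "fingers": 0.8}, {"x": 0, "y": 0, "z": -0.06, "wx": 0, "wy": 0, "wz": 0, "fingers": 1}, {"x": 0, "y": 0, "z": -0.06, "wx": 0, "wy": 0, "wz": 0, "fingers": 1}, {"x": 0, "y": 0, "z": -0.04, "wx": 0, "wy": 0, "wz": 0, "fingers": 1}, {"x": 0, "y": 0, "z": 0, "wx": 0, "wy": 0, "wz": 0, "fingers": 1}]'

```text
clock: 19.5
tool_pos: [0.4915, 0.3898, 0.2112]
eef_rot: [0.789, 0.615, 0.004, -0.001]
contact_force: [0.3, -0.3, -1.1]
opening: 1.002
```

```bash
python3 - <<'E'
from h import *
look("wrist","w3"); look("side","s3"); p,d,K,T,C=look("top","t3"); np.savez("t3.npz",p=p,d=d,C=C)
# bay walls from top view: tall-ish pixels z 0.05..0.062
m=(C[...,2]>.05)&(C[...,2]<.063)&(C[...,0]>.51)&(C[...,0]<.63)&(C[...,1]>-.19)&(C[...,1]<.14)
q=C[m];print(len(q),q.min(0),q.max(0))
print("y hist",[(round(y,3),int(c)) for y,c in zip(np.arange(-.19,.14,.006),np.histogram(q[(q[:,0]>.55)&(q[:,0]<.59),1],np.arange(-.19,.146,.006))[0])])
print("x hist",[(round(y,3),int(c)) for y,c in zip(np.arange(.51,.63,.004),np.histogram(q[(q[:,1]>-.02)&(q[:,1]<.1),0],np.arange(.51,.634,.004))[0])])
E
python3 mv.py 0.4265 0.222 0.20 0
```

```text
wrist red top [0.4912 0.3889 0.0926] ext [0.051 0.049]
wrist red top [0.5651 0.3686 0.0928] ext [0.049 0.049]
wrist blue top [0.4278 0.2237 0.0887] ext [0.048 0.05 ]
wrist blue top [0.4276 0.1248 0.0886] ext [0.048 0.046]
side red top [0.4898 0.3905 0.0948] ext [0.05  0.049]
side blue top [0.4232 0.0306 0.0911] ext [0.046 0.052]
side blue top [0.4261 0.1224 0.0911] ext [0.049 0.05 ]
side blue top [0.4253 0.2257 0.0905] ext [0.048 0.048]
top blue top [ 0.5681 -0.1372  0.103 ] ext [0.044 0.045]
top blue top [0.4265 0.1128 0.0902] ext [0.042 0.033]
top blue top [0.4217 0.029  0.0906] ext [0.034 0.042]
1091 [ 0.52915578 -0.18868278  0.0500117 ] [0.62709816 0.13991532 0.06297969]
y hist [(np.float64(-0.19), 3), (np.float64(-0.184), 8), (np.float64(-0.178), 14), (np.float64(-0.172), 21), (np.float64(-0.166), 0), (np.float64(-0.16), 0), (np.float64(-0.154), 0), (np.float64(-0.148), 0), (np.float64(-0.142), 0), (np.float64(-0.136), 0), (np.float64(-0.13), 0), (np.float64(-0.124), 0), (np.float64(-0.118), 2), (np.float64(-0.112), 9), (np.float64(-0.106), 14), (np.float64(-0.1), 30), (np.float
[... 1130 characters left out ...]
0.538), 19), (np.float64(0.542), 4), (np.float64(0.546), 5), (np.float64(0.55), 4), (np.float64(0.554), 4), (np.float64(0.558), 5), (np.float64(0.562), 5), (np.float64(0.566), 4), (np.float64(0.57), 3), (np.float64(0.574), 5), (np.float64(0.578), 4), (np.float64(0.582), 6), (np.float64(0.586), 3), (np.float64(0.59), 4), (np.float64(0.594), 5), (np.float64(0.598), 33), (np.float64(0.602), 65), (np.float64(0.606), 48), (np.float64(0.61), 1), (np.float64(0.614), 0), (np.float64(0.618), 0), (np.float64(0.622), 0), (np.float64(0.626), 0)]
clock 19.65 pos [0.4905 0.3875 0.207 ] total [-0.2201 -0.0272  0.0084] [-0.     -0.0005  0.4217] rows 8 each [-0.0275 -0.0034  0.001 ] [-0.     -0.0001  0.0527]
```

View pics/w3.png

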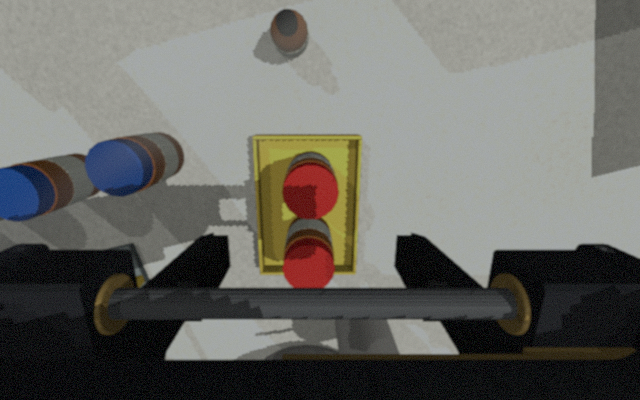

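Wrist view: both red caps stand upright in the tray, at px (311,188) and (308,262). The dropper is undisturbed.

Emit:
apply_moves --series '[{"x": -0.05, "y": -0.007, "z": 0, "wx": 0, "wy": 0, "wz": 0, "fingers": 1}, {"x": -0.065, "y": -0.009, "z": 0, "wx": 0, "wy": 0, "wz": 0, "fingers": 1}, {"x": -0.06, "y": -0.008, "z": 0, "wx": 0, "wy": 0, "wz": 0, "fingers": 1}, {"x": -0.03, "y": -0.003, "z": 0, "wx": 0, "wy": 0, "wz": 0, "fingers": 1}]'

```text
clock: 20.15
tool_pos: [0.4249, 0.2285, 0.2011]
eef_rot: [0.788, 0.616, -0.005, -0.001]
contact_force: [0.1, 0.0, -0.2]
opening: 0.997
```

Emit:
apply_moves --series '[{"x": 0, "y": 0, "z": 0, "wx": 0, "wy": 0, "wz": 0.058, "fingers": 1}, {"x": 0, "y": 0, "z": 0, "wx": 0, "wy": 0, "wz": 0.058, "fingers": 1}, {"x": 0, "y": 0, "z": 0, "wx": 0, "wy": 0, "wz": 0.058, "fingers": 1}, {"x": 0, "y": 0, "z": 0, "wx": 0, "wy": 0, "wz": 0.058, "fingers": 1}, {"x": 0, "y": 0, "z": 0, "wx": 0, "wy": 0, "wz": 0.058, "fingers": 1}, {"x": 0, "y": 0, "z": 0, "wx": 0, "wy": 0, "wz": 0.058, "fingers": 1}, {"x": 0, "y": 0, "z": 0, "wx": 0, "wy": 0, "wz": 0.058, "fingers": 1}, {"x": 0, "y": 0, "z": 0, "wx": 0, "wy": 0, "wz": 0.01, "fingers": 1}]'

```text
clock: 21.15
tool_pos: [0.4183, 0.219, 0.1916]
eef_rot: [1.0, -0.009, -0.015, 0.009]
contact_force: [0.1, 0.5, -0.1]
opening: 1.0
```

```bash
python3 -c "
from h import *
look('wrist','w4')"; python3 mv.py 0.4265 0.2235 0.10 0
```

```text
wrist red top [0.5649 0.3516 0.0938] ext [0.047 0.018]
wrist blue top [0.4276 0.2238 0.0887] ext [0.048 0.05 ]
wrist blue top [0.4274 0.1375 0.0898] ext [0.045 0.017]
wrist blue top [0.4252 0.0538 0.0899] ext [0.022 0.005]
clock 21.2 pos [0.4182 0.2189 0.1916] total [ 0.0136 -0.008   0.114 ] [ 0.0059  0.0095 -0.0055] rows 2 each [ 0.0068 -0.004   0.057 ] [ 0.003   0.0048 -0.0028]
```

Emit:
apply_moves --series '[{"x": 0.0105, "y": -0.006, "z": 0, "wx": 0.0059, "wy": 0.0095, "wz": -0.0055, "fingers": 1}, {"x": 0, "y": 0, "z": 0.03, "wx": 0, "wy": 0, "wz": 0, "fingers": 1}, {"x": 0, "y": 0, "z": 0.04, "wx": 0, "wy": 0, "wz": 0, "fingers": 1}, {"x": 0, "y": 0, "z": 0.03, "wx": 0, "wy": 0, "wz": 0, "fingers": 1}, {"x": 0, "y": 0, "z": 0, "wx": 0, "wy": 0, "wz": 0, "fingers": 1}]'

```text
clock: 21.82
tool_pos: [0.4287, 0.2251, 0.1085]
eef_rot: [1.0, 0.007, 0.002, -0.003]
contact_force: [0.2, -0.1, 0.1]
opening: 1.002
```

```bash
python3 mv.py 0.427 0.2235 0.052 0
```

```text
clock 21.825 pos [0.4287 0.2251 0.1085] total [-0.0024  0.0024  0.0707] [-0.0019 -0.0014  0.0041] rows 1 each [-0.0024  0.0024  0.0707] [-0.0019 -0.0014  0.0041]
```

Emit:
apply_moves --series '[{"x": -0.002, "y": 0.002, "z": 0.025, "wx": -0.002, "wy": -0.001, "wz": 0.004, "fingers": 1}, {"x": 0, "y": 0, "z": 0.025, "wx": 0, "wy": 0, "wz": 0, "fingers": 1}, {"x": 0, "y": 0, "z": 0.015, "wx": 0, "wy": 0, "wz": 0, "fingers": 1}, {"x": 0, "y": 0, "z": 0.004, "wx": 0, "wy": 0, "wz": 0, "fingers": 1}, {"x": 0, "y": 0, "z": 0, "wx": 0, "wy": 0, "wz": 0, "fingers": -1}, {"x": 0, "y": 0, "z": 0, "wx": 0, "wy": 0, "wz": 0, "fingers": -1}, {"x": 0, "y": 0, "z": 0, "wx": 0, "wy": 0, "wz": 0, "fingers": -1}, {"x": 0, "y": 0, "z": 0, "wx": 0, "wy": 0, "wz": 0, "fingers": -1}]'

```text
clock: 22.82
tool_pos: [0.4305, 0.2261, 0.0564]
eef_rot: [1.0, 0.002, 0.004, -0.004]
contact_force: [-0.1, 0.7, -2.1]
opening: 0.608
```

Emit:
apply_moves --series '[{"x": 0, "y": 0, "z": -0.02, "wx": 0, "wy": 0, "wz": 0, "fingers": -1}, {"x": 0, "y": 0, "z": -0.045, "wx": 0, "wy": 0, "wz": 0, "fingers": -1}, {"x": 0, "y": 0, "z": -0.055, "wx": 0, "wy": 0, "wz": 0, "fingers": -1}, {"x": 0, "y": 0, "z": -0.04, "wx": 0, "wy": 0, "wz": 0, "fingers": -1}, {"x": 0, "y": 0, "z": 0, "wx": 0, "wy": 0, "wz": 0, "fingers": -1}]'

```text
clock: 23.45
tool_pos: [0.4289, 0.2243, 0.1873]
eef_rot: [1.0, 0.002, 0.003, -0.003]
contact_force: [-0.2, -0.3, -2.4]
opening: 0.606
```

```bash
python3 mv.py 0.572 0.0812 0.18 0
```

```text
clock 23.45 pos [0.4289 0.2243 0.1873] total [0.178  0.1798 0.0093] [-0.0016 -0.002   0.0014] rows 4 each [0.0445 0.0449 0.0023] [-0.0004 -0.0005  0.0004]
```

Emit:
apply_moves --series '[{"x": 0.035, "y": 0.035, "z": 0, "wx": -0.0016, "wy": -0.002, "wz": 0.0014, "fingers": -1}, {"x": 0.05, "y": 0.05, "z": 0, "wx": 0, "wy": 0, "wz": 0, "fingers": -1}, {"x": 0.05, "y": 0.05, "z": 0, "wx": 0, "wy": 0, "wz": 0, "fingers": -1}, {"x": 0.035, "y": 0.035, "z": 0, "wx": 0, "wy": 0, "wz": 0, "fingers": -1}, {"x": 0.005, "y": 0.005, "z": 0, "wx": 0, "wy": 0, "wz": 0, "fingers": -1}, {"x": 0, "y": 0, "z": 0, "wx": 0, "wy": 0, "wz": 0, "fingers": -1}]'

```text
clock: 24.2
tool_pos: [0.5691, 0.0798, 0.1781]
eef_rot: [1.0, 0.002, -0.006, 0.002]
contact_force: [0.2, 0.4, -1.6]
opening: 0.601
```

```bash
python3 mv.py 0.572 0.0812 0.13 0
```

```text
clock 24.2 pos [0.5691 0.0798 0.1781] total [ 0.0044 -0.002   0.06  ] [0.0012 0.0037 0.0013] rows 1 each [ 0.0044 -0.002   0.06  ] [0.0012 0.0037 0.0013]
```

Emit:
apply_moves --series '[{"x": 0.004, "y": -0.002, "z": 0.03, "wx": 0.0012, "wy": 0.0037, "wz": 0.0013, "fingers": -1}, {"x": 0, "y": 0, "z": 0.03, "wx": 0, "wy": 0, "wz": 0, "fingers": -1}, {"x": 0, "y": 0, "z": 0, "wx": 0, "wy": 0, "wz": 0, "fingers": -1}, {"x": 0, "y": 0, "z": 0, "wx": 0, "wy": 0, "wz": 0, "fingers": -1}]'

```text
clock: 24.7
tool_pos: [0.5677, 0.0873, 0.1282]
eef_rot: [1.0, 0.005, -0.002, -0.001]
contact_force: [0.2, 0.6, -1.3]
opening: 0.605
```

```bash
python3 -c "
from h import *
look('side','s4')"; python3 mv.py 0.572 0.0812 0.068 0
```

```text
side red top [0.5625 0.3694 0.0945] ext [0.049 0.049]
side red top [0.4901 0.3918 0.0951] ext [0.05  0.048]
side blue top [ 0.5691 -0.1344  0.1029] ext [0.047 0.053]
side blue top [0.4229 0.0324 0.0923] ext [0.047 0.05 ]
side blue top [0.4254 0.1221 0.0909] ext [0.048 0.049]
clock 24.75 pos [0.5676 0.0872 0.1283] total [0.0057 0.0077 0.0753] [-0.0007  0.0012  0.003 ] rows 2 each [0.0028 0.0038 0.0377] [-0.0004  0.0006  0.0015]
```

Emit:
apply_moves --series '[{"x": 0.005, "y": 0.007, "z": 0, "wx": 0, "wy": 0.001, "wz": 0.003, "fingers": -1}, {"x": 0, "y": 0, "z": 0, "wx": 0, "wy": 0, "wz": 0, "fingers": -1}]'

```text
clock: 25.0
tool_pos: [0.5727, 0.0816, 0.1297]
eef_rot: [1.0, -0.0, 0.001, -0.001]
contact_force: [0.5, 0.6, -1.7]
opening: 0.605
```

```bash
python3 mv.py 0.572 0.0812 0.068 0
```

```text
clock 25.0 pos [0.5727 0.0816 0.1297] total [-0.0011  0.0006  0.0771] [-0.0008 -0.0007 -0.0002] rows 2 each [-0.0006  0.0003  0.0386] [-0.0004 -0.0004 -0.0001]
```

Emit:
apply_moves --series '[{"x": 0, "y": 0, "z": 0.02, "wx": 0, "wy": 0, "wz": 0, "fingers": -1}, {"x": 0, "y": 0, "z": 0.02, "wx": 0, "wy": 0, "wz": 0, "fingers": -1}, {"x": 0, "y": 0, "z": 0.02, "wx": 0, "wy": 0, "wz": 0, "fingers": -1}, {"x": 0, "y": 0, "z": 0.012, "wx": 0, "wy": 0, "wz": 0, "fingers": -1}, {"x": 0, "y": 0, "z": 0, "wx": 0, "wy": 0, "wz": 0, "fingers": -1}]'

```text
clock: 25.62
tool_pos: [0.5722, 0.0813, 0.0676]
eef_rot: [1.0, -0.0, 0.0, -0.001]
contact_force: [-2.9, -0.8, 8.9]
opening: 0.607
```

Touched down at the expected height. Release and rise.

Emit:
apply_moves --series '[{"x": 0, "y": 0, "z": 0, "wx": 0, "wy": 0, "wz": 0, "fingers": 0.6}, {"x": 0, "y": 0, "z": 0, "wx": 0, "wy": 0, "wz": 0, "fingers": 0.8}, {"x": 0, "y": 0, "z": 0, "wx": 0, "wy": 0, "wz": 0, "fingers": 0.8}, {"x": 0, "y": 0, "z": -0.02, "wx": 0, "wy": 0, "wz": 0, "fingers": 0.8}, {"x": 0, "y": 0, "z": -0.06, "wx": 0, "wy": 0, "wz": 0, "fingers": 1}, {"x": 0, "y": 0, "z": -0.055, "wx": 0, "wy": 0, "wz": 0, "fingers": 1}, {"x": 0, "y": 0, "z": 0, "wx": 0, "wy": 0, "wz": 0, "fingers": 1}]'

```text
clock: 26.5
tool_pos: [0.5734, 0.0822, 0.1818]
eef_rot: [1.0, -0.0, 0.002, -0.002]
contact_force: [-0.9, -0.3, -0.2]
opening: 1.0
```

```bash
python3 -c "
from h import *
look('wrist','w5');look('side','s5')"; python3 mv.py 0.4265 0.122 0.17 0
```

```text
wrist blue top [0.4214 0.1318 0.0898] ext [0.036 0.026]
wrist blue top [0.4341 0.112  0.0892] ext [0.037 0.031]
wrist blue top [0.5726 0.0788 0.1008] ext [0.049 0.051]
side red top [0.5626 0.3691 0.0949] ext [0.049 0.05 ]
side red top [0.4895 0.391  0.0946] ext [0.051 0.048]
side blue top [ 0.5692 -0.139   0.103 ] ext [0.046 0.042]
side blue top [0.5702 0.0802 0.1025] ext [0.047 0.052]
side blue top [0.4237 0.0319 0.0912] ext [0.047 0.052]
side blue top [0.4251 0.1243 0.0914] ext [0.049 0.049]
clock 26.6 pos [0.5714 0.0811 0.1785] total [-0.1811 -0.0511  0.011 ] [-0.0004  0.0005 -0.    ] rows 3 each [-0.0604 -0.017   0.0037] [-0.0001  0.0002 -0.    ]
```

Emit:
apply_moves --series '[{"x": -0.04, "y": -0.011, "z": 0, "wx": 0, "wy": 0, "wz": 0, "fingers": 1}, {"x": -0.06, "y": -0.017, "z": 0, "wx": 0, "wy": 0, "wz": 0, "fingers": 1}, {"x": -0.05, "y": -0.014, "z": 0, "wx": 0, "wy": 0, "wz": 0, "fingers": 1}, {"x": -0.025, "y": -0.007, "z": 0, "wx": 0, "wy": 0, "wz": 0, "fingers": 1}, {"x": 0, "y": 0, "z": 0.01, "wx": 0, "wy": 0, "wz": 0, "fingers": 1}, {"x": 0, "y": 0, "z": 0, "wx": 0, "wy": 0, "wz": 0, "fingers": 1}]'

```text
clock: 27.35
tool_pos: [0.4244, 0.1187, 0.1654]
eef_rot: [1.0, -0.001, -0.006, 0.001]
contact_force: [-0.4, 0.5, 0.3]
opening: 1.001
```

```bash
python3 -c "
from h import *
look('wrist','w6')"; python3 mv.py 0.427 0.1225 0.12 0
```

```text
wrist blue top [0.4272 0.1212 0.0887] ext [0.049 0.05 ]
wrist blue top [0.4256 0.0516 0.0897] ext [0.034 0.008]
wrist blue top [0.426  0.0113 0.0901] ext [0.037 0.011]
clock 27.4 pos [0.4246 0.1188 0.1656] total [ 0.0037 -0.0048  0.0569] [ 0.0006  0.0038 -0.0007] rows 1 each [ 0.0037 -0.0048  0.0569] [ 0.0006  0.0038 -0.0007]
```

Emit:
apply_moves --series '[{"x": 0.003, "y": -0.003, "z": 0.02, "wx": 0.0006, "wy": 0.0038, "wz": -0.0007, "fingers": 1}, {"x": 0, "y": 0, "z": 0.05, "wx": 0, "wy": 0, "wz": 0, "fingers": 1}, {"x": 0, "y": 0, "z": 0.03, "wx": 0, "wy": 0, "wz": 0, "fingers": 1}, {"x": 0, "y": 0, "z": 0.01, "wx": 0, "wy": 0, "wz": 0, "fingers": 1}, {"x": 0, "y": 0, "z": 0, "wx": 0, "wy": 0, "wz": 0, "fingers": 1}]'

```text
clock: 28.02
tool_pos: [0.4338, 0.1204, 0.0741]
eef_rot: [1.0, -0.003, 0.003, -0.001]
contact_force: [-0.6, 0.3, 0.9]
opening: 1.0
```

```bash
python3 mv.py 0.427 0.1215 0.053 0
```

```text
clock 28.025 pos [0.4338 0.1204 0.0741] total [-0.0087 -0.0013  0.0264] [-0.0005 -0.0021 -0.002 ] rows 1 each [-0.0087 -0.0013  0.0264] [-0.0005 -0.0021 -0.002 ]
```

Emit:
apply_moves --series '[{"x": -0.0085, "y": -0.001, "z": 0.012, "wx": -0.0005, "wy": -0.002, "wz": -0.002, "fingers": 1}, {"x": 0, "y": 0, "z": 0.01, "wx": 0, "wy": 0, "wz": 0, "fingers": 1}, {"x": 0, "y": 0, "z": 0.004, "wx": 0, "wy": 0, "wz": 0, "fingers": 1}, {"x": 0, "y": 0, "z": 0, "wx": 0, "wy": 0, "wz": 0, "fingers": -1}, {"x": 0, "y": 0, "z": 0, "wx": 0, "wy": 0, "wz": 0, "fingers": -1}, {"x": 0, "y": 0, "z": 0, "wx": 0, "wy": 0, "wz": 0, "fingers": -1}, {"x": 0, "y": 0, "z": 0, "wx": 0, "wy": 0, "wz": 0, "fingers": -1}]'

```text
clock: 28.9
tool_pos: [0.4303, 0.1213, 0.0552]
eef_rot: [1.0, -0.001, 0.003, -0.001]
contact_force: [0.3, 0.4, -2.0]
opening: 0.606
```

Emit:
apply_moves --series '[{"x": 0, "y": 0, "z": -0.02, "wx": 0, "wy": 0, "wz": 0, "fingers": -1}, {"x": 0, "y": 0, "z": -0.045, "wx": 0, "wy": 0, "wz": 0, "fingers": -1}, {"x": 0, "y": 0, "z": -0.055, "wx": 0, "wy": 0, "wz": 0, "fingers": -1}, {"x": 0, "y": 0, "z": -0.045, "wx": 0, "wy": 0, "wz": 0, "fingers": -1}, {"x": 0, "y": 0, "z": 0, "wx": 0, "wy": 0, "wz": 0, "fingers": -1}]'

```text
clock: 29.52
tool_pos: [0.429, 0.1205, 0.1902]
eef_rot: [1.0, -0.001, 0.002, -0.0]
contact_force: [0.3, -0.1, -2.3]
opening: 0.604
```

```bash
python3 mv.py 0.571 0.0092 0.18 0
```

```text
clock 29.525 pos [0.429  0.1205 0.1902] total [0.1778 0.1387 0.0134] [-0.0002 -0.0013 -0.0008] rows 4 each [0.0445 0.0347 0.0034] [-0.     -0.0003 -0.0002]
```

Emit:
apply_moves --series '[{"x": 0.035, "y": 0.0275, "z": 0, "wx": 0, "wy": -0.001, "wz": 0, "fingers": -1}, {"x": 0.05, "y": 0.039, "z": 0, "wx": 0, "wy": 0, "wz": 0, "fingers": -1}, {"x": 0.05, "y": 0.039, "z": 0, "wx": 0, "wy": 0, "wz": 0, "fingers": -1}, {"x": 0.03, "y": 0.023, "z": 0, "wx": 0, "wy": 0, "wz": 0, "fingers": -1}, {"x": 0.012, "y": 0.009, "z": 0, "wx": 0, "wy": 0, "wz": 0, "fingers": -1}, {"x": 0, "y": 0, "z": 0.02, "wx": 0, "wy": 0, "wz": 0, "fingers": -1}, {"x": 0, "y": 0, "z": 0.02, "wx": 0, "wy": 0, "wz": 0, "fingers": -1}, {"x": 0, "y": 0, "z": 0, "wx": 0, "wy": 0, "wz": 0, "fingers": -1}]'

```text
clock: 30.52
tool_pos: [0.5662, 0.0083, 0.1462]
eef_rot: [1.0, 0.003, -0.008, 0.001]
contact_force: [0.2, 0.6, -2.1]
opening: 0.61
```

```bash
python3 mv.py 0.571 0.0092 0.067 0
```

```text
clock 30.525 pos [0.5662 0.0083 0.1462] total [ 0.0076 -0.0014  0.0989] [0.0009 0.005  0.0017] rows 2 each [ 0.0038 -0.0007  0.0494] [0.0004 0.0025 0.0008]
```

Emit:
apply_moves --series '[{"x": 0.006, "y": -0.001, "z": 0.01, "wx": 0.001, "wy": 0.005, "wz": 0.0017, "fingers": -1}, {"x": 0, "y": 0, "z": 0.01, "wx": 0, "wy": 0, "wz": 0, "fingers": -1}, {"x": 0, "y": 0, "z": 0, "wx": 0, "wy": 0, "wz": 0, "fingers": -1}]'

```text
clock: 30.9
tool_pos: [0.5706, 0.0109, 0.1294]
eef_rot: [1.0, 0.001, 0.001, -0.001]
contact_force: [-0.7, -0.5, -2.0]
opening: 0.604
```

```bash
python3 mv.py 0.571 0.0092 0.067 0
```

```text
clock 30.9 pos [0.5706 0.0109 0.1294] total [0.0005 0.0022 0.078 ] [-0.0003 -0.0003  0.0008] rows 2 each [0.0002 0.0011 0.039 ] [-0.0001 -0.0001  0.0004]
```

Emit:
apply_moves --series '[{"x": 0, "y": 0.002, "z": 0.02, "wx": 0, "wy": 0, "wz": 0, "fingers": -1}, {"x": 0, "y": 0, "z": 0.02, "wx": 0, "wy": 0, "wz": 0, "fingers": -1}, {"x": 0, "y": 0, "z": 0.02, "wx": 0, "wy": 0, "wz": 0, "fingers": -1}, {"x": 0, "y": 0, "z": 0.012, "wx": 0, "wy": 0, "wz": 0, "fingers": -1}, {"x": 0, "y": 0, "z": 0.002, "wx": 0, "wy": 0, "wz": 0, "fingers": -1}]'

```text
clock: 31.52
tool_pos: [0.5709, 0.0091, 0.067]
eef_rot: [1.0, 0.001, 0.001, -0.0]
contact_force: [-6.7, -1.2, 24.2]
opening: 0.604
```

Touched down. Release and go for the third jar.

Emit:
apply_moves --series '[{"x": 0, "y": 0, "z": -0.001, "wx": 0, "wy": 0, "wz": 0, "fingers": 0.6}, {"x": 0, "y": 0, "z": 0, "wx": 0, "wy": 0, "wz": 0, "fingers": 0.8}, {"x": 0, "y": 0, "z": 0, "wx": 0, "wy": 0, "wz": 0, "fingers": 0.8}, {"x": 0, "y": 0, "z": -0.02, "wx": 0, "wy": 0, "wz": 0, "fingers": 0.8}, {"x": 0, "y": 0, "z": -0.06, "wx": 0, "wy": 0, "wz": 0, "fingers": 1}, {"x": 0, "y": 0, "z": -0.055, "wx": 0, "wy": 0, "wz": 0, "fingers": 1}, {"x": 0, "y": 0, "z": 0, "wx": 0, "wy": 0, "wz": 0, "fingers": 1}]'

```text
clock: 32.4
tool_pos: [0.5718, 0.0099, 0.1819]
eef_rot: [1.0, 0.001, 0.002, -0.001]
contact_force: [-0.1, 0.1, -0.2]
opening: 0.999
```

```bash
python3 -c "
from h import *
look('wrist','w7');look('side','s7')"; python3 mv.py 0.4255 0.031 0.17 0
```

```text
wrist blue top [0.5723 0.0784 0.1021] ext [0.05  0.051]
wrist blue top [0.4281 0.0268 0.0887] ext [0.046 0.041]
wrist blue top [0.5712 0.0084 0.1006] ext [0.049 0.052]
wrist blue top [ 0.5715 -0.1212  0.101 ] ext [0.048 0.023]
side red top [0.5628 0.3699 0.0952] ext [0.048 0.048]
side red top [0.4903 0.3918 0.0947] ext [0.05  0.047]
side blue top [0.5692 0.0091 0.1029] ext [0.051 0.052]
side blue top [0.5695 0.0798 0.1031] ext [0.048 0.051]
side blue top [0.4237 0.0317 0.0918] ext [0.047 0.05 ]
clock 32.5 pos [0.5697 0.009  0.1786] total [-0.1802 -0.028   0.011 ] [-0.      0.0004  0.0009] rows 3 each [-0.0601 -0.0093  0.0037] [-0.      0.0001  0.0003]
```

Emit:
apply_moves --series '[{"x": -0.04, "y": -0.006, "z": 0, "wx": 0, "wy": 0, "wz": 0, "fingers": 1}, {"x": -0.06, "y": -0.009, "z": 0, "wx": 0, "wy": 0, "wz": 0, "fingers": 1}, {"x": -0.05, "y": -0.008, "z": 0, "wx": 0, "wy": 0, "wz": 0, "fingers": 1}, {"x": -0.025, "y": -0.003, "z": 0, "wx": 0, "wy": 0, "wz": 0, "fingers": 1}, {"x": 0, "y": 0, "z": 0.01, "wx": 0, "wy": 0, "wz": 0, "fingers": 1}, {"x": 0, "y": 0, "z": 0, "wx": 0, "wy": 0, "wz": 0, "fingers": 1}]'

```text
clock: 33.25
tool_pos: [0.4221, 0.0283, 0.1655]
eef_rot: [1.0, 0.001, -0.006, 0.001]
contact_force: [-0.1, 0.0, -0.2]
opening: 1.0
```

```bash
python3 -c "
from h import *
look('wrist','w8')"; python3 mv.py 0.426 0.030 0.12 0
```

```text
wrist blue top [0.5717 0.0786 0.1005] ext [0.051 0.05 ]
wrist blue top [0.4252 0.0306 0.0886] ext [0.049 0.051]
clock 33.3 pos [0.4223 0.0284 0.1657] total [ 0.0053 -0.002   0.0571] [0.0003 0.0039 0.0005] rows 1 each [ 0.0053 -0.002   0.0571] [0.0003 0.0039 0.0005]
```

Emit:
apply_moves --series '[{"x": 0.001, "y": -0.002, "z": 0.02, "wx": 0, "wy": 0.0038, "wz": 0.0005, "fingers": 1}, {"x": 0, "y": 0, "z": 0.05, "wx": 0, "wy": 0, "wz": 0, "fingers": 1}, {"x": 0, "y": 0, "z": 0.03, "wx": 0, "wy": 0, "wz": 0, "fingers": 1}, {"x": 0, "y": 0, "z": 0.01, "wx": 0, "wy": 0, "wz": 0, "fingers": 1}, {"x": 0, "y": 0, "z": 0, "wx": 0, "wy": 0, "wz": 0, "fingers": 1}]'

```text
clock: 33.92
tool_pos: [0.4306, 0.0303, 0.0733]
eef_rot: [1.0, -0.002, 0.003, -0.0]
contact_force: [0.6, -0.2, 0.5]
opening: 0.999
```

```bash
python3 mv.py 0.425 0.0305 0.053 0
```

```text
clock 33.925 pos [0.4306 0.0303 0.0733] total [-0.0072 -0.0003  0.0253] [-0.0003 -0.0022 -0.0011] rows 1 each [-0.0072 -0.0003  0.0253] [-0.0003 -0.0022 -0.0011]
```

Emit:
apply_moves --series '[{"x": -0.0085, "y": 0, "z": 0.012, "wx": 0, "wy": -0.002, "wz": -0.001, "fingers": 1}, {"x": 0, "y": 0, "z": 0.01, "wx": 0, "wy": 0, "wz": 0, "fingers": 1}, {"x": 0, "y": 0, "z": 0.004, "wx": 0, "wy": 0, "wz": 0, "fingers": 1}, {"x": 0, "y": 0, "z": 0, "wx": 0, "wy": 0, "wz": 0, "fingers": -1}, {"x": 0, "y": 0, "z": 0, "wx": 0, "wy": 0, "wz": 0, "fingers": -1}, {"x": 0, "y": 0, "z": 0, "wx": 0, "wy": 0, "wz": 0, "fingers": -1}, {"x": 0, "y": 0, "z": 0, "wx": 0, "wy": 0, "wz": 0, "fingers": -1}]'

```text
clock: 34.8
tool_pos: [0.4295, 0.0303, 0.0532]
eef_rot: [1.0, -0.001, 0.004, -0.001]
contact_force: [-0.6, 0.2, -1.0]
opening: 0.607
```

Emit:
apply_moves --series '[{"x": 0, "y": 0, "z": -0.02, "wx": 0, "wy": 0, "wz": 0, "fingers": -1}, {"x": 0, "y": 0, "z": -0.045, "wx": 0, "wy": 0, "wz": 0, "fingers": -1}, {"x": 0, "y": 0, "z": -0.055, "wx": 0, "wy": 0, "wz": 0, "fingers": -1}, {"x": 0, "y": 0, "z": -0.045, "wx": 0, "wy": 0, "wz": 0, "fingers": -1}, {"x": 0, "y": 0, "z": 0, "wx": 0, "wy": 0, "wz": 0, "fingers": -1}]'

```text
clock: 35.42
tool_pos: [0.4275, 0.0294, 0.1886]
eef_rot: [1.0, -0.001, 0.001, -0.0]
contact_force: [-0.1, 0.5, -1.4]
opening: 0.605
```

```bash
python3 mv.py 0.570 -0.063 0.18 0
```

```text
clock 35.425 pos [0.4275 0.0294 0.1886] total [0.1784 0.1151 0.0111] [-0.0002 -0.0009 -0.0008] rows 3 each [0.0595 0.0384 0.0037] [-0.0001 -0.0003 -0.0003]
```

Emit:
apply_moves --series '[{"x": 0.035, "y": 0.0225, "z": 0, "wx": 0, "wy": -0.001, "wz": 0, "fingers": -1}, {"x": 0.05, "y": 0.032, "z": 0, "wx": 0, "wy": 0, "wz": 0, "fingers": -1}, {"x": 0.05, "y": 0.032, "z": 0, "wx": 0, "wy": 0, "wz": 0, "fingers": -1}, {"x": 0.03, "y": 0.02, "z": 0, "wx": 0, "wy": 0, "wz": 0, "fingers": -1}, {"x": 0.012, "y": 0.008, "z": 0, "wx": 0, "wy": 0, "wz": 0, "fingers": -1}, {"x": 0, "y": 0, "z": 0.01, "wx": 0, "wy": 0, "wz": 0, "fingers": -1}, {"x": 0, "y": 0, "z": 0, "wx": 0, "wy": 0, "wz": 0, "fingers": -1}]'

```text
clock: 36.3
tool_pos: [0.5658, -0.0653, 0.1706]
eef_rot: [1.0, 0.001, -0.008, 0.002]
contact_force: [-1.7, -0.3, -1.5]
opening: 0.605
```

```bash
python3 mv.py 0.570 -0.063 0.065 0
```

```text
clock 36.3 pos [ 0.5658 -0.0653  0.1706] total [ 0.0073 -0.0033  0.1319] [0.0011 0.0052 0.0008] rows 2 each [ 0.0036 -0.0016  0.066 ] [0.0006 0.0026 0.0004]
```

Emit:
apply_moves --series '[{"x": 0.005, "y": -0.0025, "z": 0.015, "wx": 0.001, "wy": 0.005, "wz": 0.0008, "fingers": -1}, {"x": 0, "y": 0, "z": 0.025, "wx": 0, "wy": 0, "wz": 0, "fingers": -1}, {"x": 0, "y": 0, "z": 0, "wx": 0, "wy": 0, "wz": 0, "fingers": -1}]'

```text
clock: 36.67
tool_pos: [0.5667, -0.0601, 0.138]
eef_rot: [1.0, 0.003, -0.001, -0.0]
contact_force: [0.2, 0.9, -0.7]
opening: 0.607
```

```bash
python3 mv.py 0.570 -0.063 0.065 0
```

```text
clock 36.675 pos [ 0.5667 -0.0601  0.138 ] total [0.0043 0.0036 0.0912] [-0.      0.0008  0.0019] rows 2 each [0.0022 0.0018 0.0456] [-0.      0.0004  0.001 ]
```

Emit:
apply_moves --series '[{"x": 0.004, "y": 0.0035, "z": 0.01, "wx": 0, "wy": 0.0008, "wz": 0.0019, "fingers": -1}, {"x": 0, "y": 0, "z": 0.02, "wx": 0, "wy": 0, "wz": 0, "fingers": -1}, {"x": 0, "y": 0, "z": 0.02, "wx": 0, "wy": 0, "wz": 0, "fingers": -1}, {"x": 0, "y": 0, "z": 0.02, "wx": 0, "wy": 0, "wz": 0, "fingers": -1}, {"x": 0, "y": 0, "z": 0.012, "wx": 0, "wy": 0, "wz": 0, "fingers": -1}, {"x": 0, "y": 0, "z": 0, "wx": 0, "wy": 0, "wz": 0, "fingers": -1}]'

```text
clock: 37.42
tool_pos: [0.5701, -0.0622, 0.0687]
eef_rot: [1.0, 0.0, 0.0, -0.0]
contact_force: [0.2, 0.5, -1.0]
opening: 0.609
```

Emit:
apply_moves --series '[{"x": 0, "y": 0, "z": 0.003, "wx": 0, "wy": 0, "wz": 0, "fingers": -1}, {"x": 0, "y": 0, "z": 0.001, "wx": 0, "wy": 0, "wz": 0, "fingers": -1}, {"x": 0, "y": 0, "z": 0, "wx": 0, "wy": 0, "wz": 0, "fingers": -1}]'

```text
clock: 37.8
tool_pos: [0.5709, -0.062, 0.0662]
eef_rot: [1.0, 0.0, 0.001, -0.0]
contact_force: [-0.1, 0.1, -1.2]
opening: 0.603
```

Emit:
apply_moves --series '[{"x": 0, "y": 0, "z": 0.002, "wx": 0, "wy": 0, "wz": 0, "fingers": -1}, {"x": 0, "y": 0, "z": 0.001, "wx": 0, "wy": 0, "wz": 0, "fingers": -1}]'

```text
clock: 38.05
tool_pos: [0.5712, -0.062, 0.0652]
eef_rot: [1.0, 0.0, 0.002, 0.0]
contact_force: [-2.2, -0.3, 6.8]
opening: 0.605
```

Emit:
apply_moves --series '[{"x": 0, "y": 0, "z": 0, "wx": 0, "wy": 0, "wz": 0, "fingers": 0.6}, {"x": 0, "y": 0, "z": 0, "wx": 0, "wy": 0, "wz": 0, "fingers": 0.8}, {"x": 0, "y": 0, "z": 0, "wx": 0, "wy": 0, "wz": 0, "fingers": 0.8}, {"x": 0, "y": 0, "z": -0.02, "wx": 0, "wy": 0, "wz": 0, "fingers": 0.8}, {"x": 0, "y": 0, "z": -0.06, "wx": 0, "wy": 0, "wz": 0, "fingers": 1}, {"x": 0, "y": 0, "z": -0.06, "wx": 0, "wy": 0, "wz": 0, "fingers": 1}, {"x": 0, "y": 0, "z": -0.02, "wx": 0, "wy": 0, "wz": 0, "fingers": 1}, {"x": 0, "y": 0, "z": 0, "wx": 0, "wy": 0, "wz": 0, "fingers": 1}]'

```text
clock: 39.05
tool_pos: [0.5711, -0.0616, 0.2001]
eef_rot: [1.0, 0.001, 0.003, -0.0]
contact_force: [-0.3, 0.5, -0.6]
opening: 0.998
```

```bash
python3 - <<'E'
from h import *
for n in("wrist","side","top"):
    p,d,K,T,C=look(n,n+"9")
    m=(d>0)&(C[...,0]>.63)&(C[...,0]<.72)&(C[...,2]>.045)&(C[...,2]<.1)&(abs(C[...,1]+.027)<.015)
    q=C[m];print(n,"rod",len(q))
    if len(q):print(q.min(0).round(4),q.max(0).round(4),np.median(q,axis=0).round(4))
    m=(d>0)&(C[...,0]>.63)&(C[...,0]<.72)&(C[...,2]>.045)&(C[...,2]<.1);q=C[m];
    if len(q):print("y ext",q[:,1].min(),q[:,1].max())
E
python3 mv.py 0.68 -0.027 0.2 0
```

```text
wrist blue top [0.5722 0.0692 0.1008] ext [0.05  0.034]
wrist blue top [0.5712 0.0084 0.1019] ext [0.049 0.05 ]
wrist blue top [ 0.5708 -0.0621  0.1008] ext [0.05  0.051]
wrist blue top [ 0.571  -0.1281  0.1005] ext [0.049 0.038]
wrist rod 476
[ 0.6714 -0.042   0.0704] [ 0.6832 -0.0122  0.0807] [ 0.6757 -0.0267  0.078 ]
y ext -0.27333345438189505 0.09506936559964368
side red top [0.5626 0.3696 0.0958] ext [0.049 0.05 ]
side red top [0.4901 0.3916 0.0947] ext [0.051 0.047]
side blue top [ 0.6438 -0.2321  0.067 ] ext [0.054 0.017]
side blue top [ 0.5693 -0.1323  0.103 ] ext [0.045 0.046]
side blue top [ 0.568  -0.0608  0.1028] ext [0.049 0.053]
side blue top [0.5674 0.0102 0.104 ] ext [0.048 0.05 ]
side blue top [0.5692 0.081  0.1026] ext [0.048 0.05 ]
side rod 29
[ 0.6704 -0.0414  0.0711] [ 0.6826 -0.012   0.0817] [ 0.675  -0.0244  0.0776]
y ext -1.113105790844858 0.43962242591757067
top red top [0.5653 0.3649 0.0944] ext [0.049 0.048]
top red top [0.4904 0.3858 0.0937] ext [0.047 0.048]
top blue top [0.5696 0.0773 0.1031] ext [0.041 0.043]
top blue top [0.5686 0.0076 0.1027] ext [0.046 0.045]
top rod 20
[ 0.6699 -0.0264  0.0747] [ 0.6813 -0.0127  0.0842] [ 0.6765 -0.0182  0.0781]
y ext -0.549943075393061 0.41870142248581393
clock 39.2 pos [ 0.5698 -0.0617  0.1977] total [ 0.1378 -0.0432 -0.0026] [-0.0001 -0.0004  0.0006] rows 2 each [ 0.0689 -0.0216 -0.0013] [-0.     -0.0002  0.0003]
```

View pics/wrist9.png

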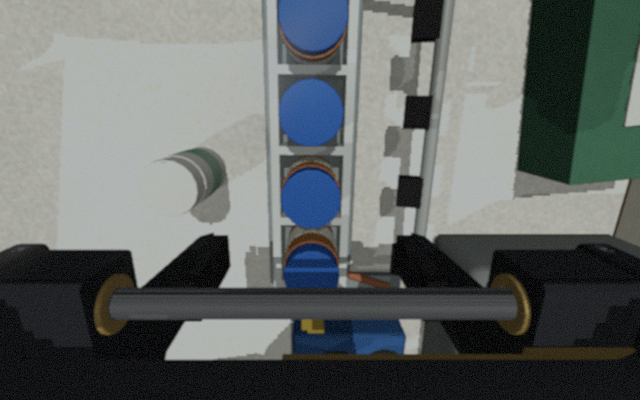

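Wrist view: four blue caps upright in the bays, at px (314,20), (312,112), (311,198) and (312,265). The white jar still stands at (180,185), and the bar rod is at px x≈430.

Emit:
apply_moves --series '[{"x": 0.04, "y": -0.0125, "z": 0, "wx": 0, "wy": 0, "wz": 0, "fingers": 0}, {"x": 0.05, "y": -0.0165, "z": 0, "wx": 0, "wy": 0, "wz": 0, "fingers": 0}, {"x": 0.03, "y": -0.01, "z": 0, "wx": 0, "wy": 0, "wz": 0, "fingers": 0}, {"x": 0.013, "y": -0.004, "z": 0, "wx": 0, "wy": 0, "wz": 0, "fingers": 0}, {"x": 0, "y": 0, "z": 0.02, "wx": 0, "wy": 0, "wz": 0, "fingers": 0}, {"x": 0, "y": 0, "z": 0.02, "wx": 0, "wy": 0, "wz": 0, "fingers": 0}, {"x": 0, "y": 0, "z": 0, "wx": 0, "wy": 0, "wz": 0, "fingers": 0}, {"x": 0, "y": 0, "z": 0, "wx": 0, "wy": 0, "wz": 0, "fingers": 0}]'

```text
clock: 40.2
tool_pos: [0.6701, -0.0287, 0.1499]
eef_rot: [1.0, 0.002, -0.011, 0.002]
contact_force: [0.2, -0.1, -0.8]
opening: 0.502
```

```bash
python3 mv.py 0.677 -0.0265 0.053 0
```

```text
clock 40.2 pos [ 0.6701 -0.0287  0.1499] total [ 0.0113 -0.0031  0.1209] [0.0012 0.0071 0.0012] rows 2 each [ 0.0056 -0.0016  0.0604] [0.0006 0.0036 0.0006]
```

Emit:
apply_moves --series '[{"x": 0.008, "y": -0.0025, "z": 0.015, "wx": 0.001, "wy": 0.007, "wz": 0.001, "fingers": 0}, {"x": 0, "y": 0, "z": 0.02, "wx": 0, "wy": 0, "wz": 0, "fingers": 0}, {"x": 0, "y": 0, "z": 0.01, "wx": 0, "wy": 0, "wz": 0, "fingers": 0}, {"x": 0, "y": 0, "z": 0, "wx": 0, "wy": 0, "wz": 0, "fingers": 0}]'

```text
clock: 40.7
tool_pos: [0.6765, -0.0276, 0.1136]
eef_rot: [1.0, -0.0, 0.001, 0.001]
contact_force: [1.2, -0.2, 0.6]
opening: 0.503
```

```bash
python3 mv.py 0.677 -0.0265 0.053 0
```

```text
clock 40.7 pos [ 0.6765 -0.0276  0.1136] total [ 0.0005 -0.0014  0.0758] [ 0.0004 -0.0004 -0.0001] rows 2 each [ 0.0002 -0.0007  0.0379] [ 0.0002 -0.0002 -0.    ]
```

Emit:
apply_moves --series '[{"x": 0.0005, "y": -0.001, "z": 0.025, "wx": 0, "wy": 0, "wz": 0, "fingers": 0}, {"x": 0, "y": 0, "z": 0.025, "wx": 0, "wy": 0, "wz": 0, "fingers": 0}, {"x": 0, "y": 0, "z": 0.02, "wx": 0, "wy": 0, "wz": 0, "fingers": 0}, {"x": 0, "y": 0, "z": 0.005, "wx": 0, "wy": 0, "wz": 0, "fingers": 0}, {"x": 0, "y": 0, "z": 0, "wx": 0, "wy": 0, "wz": 0, "fingers": 0}]'

```text
clock: 41.32
tool_pos: [0.6767, -0.0267, 0.0488]
eef_rot: [1.0, -0.0, 0.0, 0.001]
contact_force: [0.4, 0.2, 0.4]
opening: 0.501
```

Emit:
apply_moves --series '[{"x": 0, "y": 0, "z": 0, "wx": 0, "wy": 0, "wz": 0, "fingers": -1}, {"x": 0, "y": 0, "z": 0, "wx": 0, "wy": 0, "wz": 0, "fingers": -1}, {"x": 0, "y": 0, "z": 0, "wx": 0, "wy": 0, "wz": 0, "fingers": -1}]' --force 15

```text
clock: 41.7
tool_pos: [0.6778, -0.0265, 0.0503]
eef_rot: [1.0, -0.0, 0.002, 0.0]
contact_force: [-0.4, 0.2, 0.7]
opening: 0.179
```

Emit:
apply_moves --series '[{"x": 0, "y": 0, "z": 0, "wx": 0, "wy": 0, "wz": 0, "fingers": -1}, {"x": -0.0047, "y": 0, "z": -0.0143, "wx": 0, "wy": 0, "wz": 0, "fingers": -1}, {"x": -0.0064, "y": 0, "z": -0.013, "wx": 0, "wy": 0, "wz": 0, "fingers": -1}, {"x": 0, "y": 0, "z": 0, "wx": 0, "wy": 0, "wz": 0, "fingers": -1}]'

```text
clock: 42.2
tool_pos: [0.6674, -0.0264, 0.0731]
eef_rot: [1.0, -0.0, 0.001, 0.0]
contact_force: [-1.6, -0.7, -0.1]
opening: 0.107
```

```bash
python3 - <<'E'
from h import *
from plant import get_state
s=get_state();print(s['opening'],s['tool_pos'])
p,d,K,T,C=look("side","s10")
m=(d>0)&(C[...,0]>.56)&(C[...,0]<.72)&(C[...,2]>.06)&(C[...,2]<.16)&(C[...,1]>.02)&(C[...,1]<.06)
q=C[m];q=q[q[:,0]>.62];print(q.mean(0) if len(q) else 0,q.max(0)if len(q) else 0)
cv2.imwrite("pics/s10c.png",cv2.resize(p[120:270,220:380,::-1],None,fx=4,fy=4))
E
```

```text
0.10728986646023395 [ 0.6674143  -0.0264161   0.07313686]
side red top [0.5627 0.3697 0.0947] ext [0.047 0.05 ]
side red top [0.4896 0.3914 0.0945] ext [0.051 0.048]
side blue top [ 0.5658 -0.2477  0.0679] ext [0.035 0.046]
side blue top [ 0.5704 -0.1344  0.1022] ext [0.051 0.051]
side blue top [ 0.5693 -0.0597  0.1032] ext [0.048 0.052]
side blue top [0.5692 0.0091 0.1031] ext [0.051 0.05 ]
side blue top [0.5696 0.0806 0.1032] ext [0.047 0.05 ]
[0.66146224 0.03395488 0.09821991] [0.67298683 0.05884795 0.10847646]
```

View pics/s10c.png

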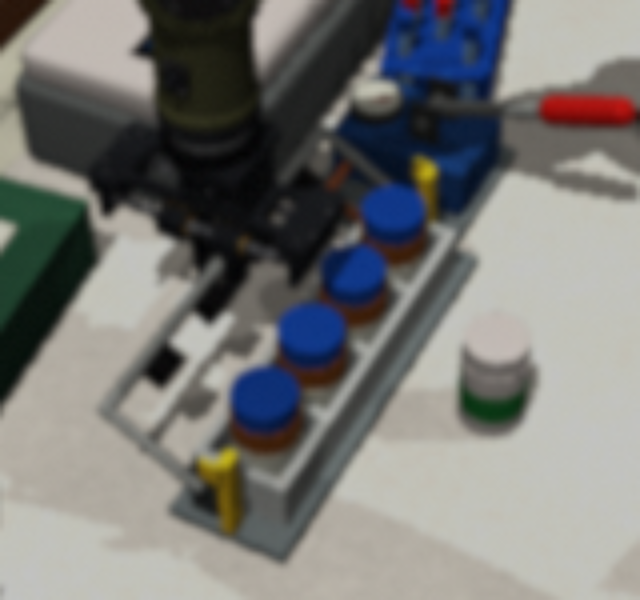

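Side crop: the bar is lifting with the gripper and the jars are undisturbed. Carry on along the arc.

Emit:
apply_moves --series '[{"x": -0.0078, "y": 0, "z": -0.0119, "wx": 0, "wy": 0, "wz": 0, "fingers": -1}, {"x": -0.0095, "y": 0, "z": -0.0108, "wx": 0, "wy": 0, "wz": 0, "fingers": -1}, {"x": -0.0107, "y": 0, "z": -0.0095, "wx": 0, "wy": 0, "wz": 0, "fingers": -1}, {"x": -0.0118, "y": 0, "z": -0.008, "wx": 0, "wy": 0, "wz": 0, "fingers": -1}, {"x": 0, "y": 0, "z": 0, "wx": 0, "wy": 0, "wz": 0, "fingers": -1}]'

```text
clock: 42.88
tool_pos: [0.6304, -0.0261, 0.1054]
eef_rot: [1.0, 0.0, -0.002, 0.0]
contact_force: [-2.0, 1.6, -4.9]
opening: 0.105
```

Emit:
apply_moves --series '[{"x": -0.0145, "y": 0, "z": -0.0085, "wx": 0, "wy": 0, "wz": 0, "fingers": -1}, {"x": -0.0145, "y": 0, "z": -0.005, "wx": 0, "wy": 0, "wz": 0, "fingers": -1}, {"x": -0.0145, "y": 0, "z": -0.002, "wx": 0, "wy": 0, "wz": 0, "fingers": -1}, {"x": 0, "y": 0, "z": 0, "wx": 0, "wy": 0, "wz": 0, "fingers": -1}]'

```text
clock: 43.38
tool_pos: [0.592, -0.0258, 0.1165]
eef_rot: [1.0, 0.001, -0.004, -0.0]
contact_force: [-1.7, 2.0, -10.8]
opening: 0.116
```

Emit:
apply_moves --series '[{"x": -0.013, "y": 0, "z": 0.002, "wx": 0, "wy": 0, "wz": 0, "fingers": -1}, {"x": -0.012, "y": 0, "z": 0.004, "wx": 0, "wy": 0, "wz": 0, "fingers": -1}, {"x": 0, "y": 0, "z": 0, "wx": 0, "wy": 0, "wz": 0, "fingers": -1}]'

```text
clock: 43.75
tool_pos: [0.5759, -0.0255, 0.1147]
eef_rot: [1.0, -0.0, 0.002, -0.001]
contact_force: [1.2, 1.7, -12.0]
opening: 0.118
```

```bash
cat > bar.py <<'E'
from h import *
import sys
for n in sys.argv[1:]:
    p,d,K,T,C=look(n,n+"bar")
    for y0 in (-.12,-.1,-.0625+.036+.0,.045,.1):
        m=(d>0)&(abs(C[...,1]-y0)<.008)&(C[...,2]>.108)&(C[...,2]<.16)&(C[...,0]>.5)&(C[...,0]<.7);q=C[m]
        if len(q)>2:
            q=q[q[:,2]>q[:,2].max()-.012];print(n,y0,len(q),"top",np.percentile(q[:,2],80).round(4),"xmid",((q[:,0].min()+q[:,0].max())/2).round(4))
E
python3 bar.py side wrist
```

```text
side red top [0.5622 0.3695 0.0949] ext [0.048 0.05 ]
side red top [0.4898 0.3909 0.0948] ext [0.051 0.048]
side blue top [0.5588 0.0117 0.1024] ext [0.03  0.049]
side blue top [0.5597 0.0809 0.1028] ext [0.028 0.049]
side -0.026500000000000003 8 top 0.158 xmid 0.5695
side 0.045 15 top 0.1444 xmid 0.5758
side 0.1 18 top 0.1432 xmid 0.5753
wrist blue top [0.559  0.0844 0.1164] ext [0.023 0.022]
wrist blue top [0.5912 0.0757 0.1086] ext [0.012 0.038]
wrist blue top [0.5649 0.0631 0.1024] ext [0.009 0.02 ]
wrist blue top [0.5584 0.0096 0.119 ] ext [0.025 0.052]
wrist blue top [0.5903 0.0114 0.1084] ext [0.011 0.035]
wrist blue top [ 0.5619 -0.083   0.1019] ext [0.009 0.007]
wrist -0.026500000000000003 123 top 0.1597 xmid 0.5762
wrist 0.045 1319 top 0.1424 xmid 0.5767
```

Emit:
apply_moves --series '[{"x": -0.006, "y": 0, "z": 0.003, "wx": 0, "wy": 0, "wz": 0, "fingers": -1}, {"x": -0.006, "y": 0, "z": 0.003, "wx": 0, "wy": 0, "wz": 0, "fingers": -1}, {"x": -0.006, "y": 0, "z": 0.002, "wx": 0, "wy": 0, "wz": 0, "fingers": -1}]'

```text
clock: 44.22
tool_pos: [0.5716, -0.0254, 0.1132]
eef_rot: [1.0, -0.001, 0.012, -0.001]
contact_force: [11.9, -1.0, -4.5]
opening: 0.118
```

```bash
python3 bar.py side wrist | grep -v "red\|blue"
```

```text
side -0.026500000000000003 9 top 0.1588 xmid 0.578
side 0.045 17 top 0.1422 xmid 0.5696
side 0.1 20 top 0.1421 xmid 0.5711
wrist -0.026500000000000003 146 top 0.1587 xmid 0.5709
wrist 0.045 1326 top 0.1412 xmid 0.572
```

Emit:
apply_moves --series '[{"x": -0.008, "y": 0, "z": 0.002, "wx": 0, "wy": 0, "wz": 0, "fingers": -1}, {"x": -0.01, "y": 0, "z": 0.002, "wx": 0, "wy": 0, "wz": 0, "fingers": -1}, {"x": -0.012, "y": 0, "z": 0.002, "wx": 0, "wy": 0, "wz": 0, "fingers": -1}]'

```text
clock: 44.7
tool_pos: [0.5725, -0.0252, 0.1132]
eef_rot: [0.999, -0.003, 0.036, -0.005]
contact_force: [24.3, -1.7, -14.8]
opening: 0.113
```

```bash
python3 bar.py side wrist | grep -v "red\|blue"
```

```text
side -0.026500000000000003 6 top 0.1588 xmid 0.578
side 0.045 18 top 0.1424 xmid 0.5693
side 0.1 24 top 0.1416 xmid 0.572
wrist -0.026500000000000003 153 top 0.1588 xmid 0.5696
wrist 0.045 1300 top 0.1412 xmid 0.572
```

The bar is against a hard stop: 24 N with no further travel, at the home position. Release and rise.

Emit:
apply_moves --series '[{"x": 0, "y": 0, "z": 0, "wx": 0, "wy": 0, "wz": 0, "fingers": -1}, {"x": 0, "y": 0, "z": 0, "wx": 0, "wy": 0, "wz": 0, "fingers": -0.2}, {"x": 0, "y": 0, "z": 0, "wx": 0, "wy": 0, "wz": 0, "fingers": 0}, {"x": 0, "y": 0, "z": 0, "wx": 0, "wy": 0, "wz": 0, "fingers": 0}]'

```text
clock: 45.3
tool_pos: [0.5721, -0.0257, 0.1138]
eef_rot: [0.999, -0.004, 0.036, -0.004]
contact_force: [-0.6, -0.1, 0.9]
opening: 0.431
```

```bash
python3 mv.py 0.57 -0.026 0.24 0; python3 bar.py side | grep -v "red\|blue"
```

```text
clock 45.3 pos [ 0.5721 -0.0257  0.1138] total [ 0.0087 -0.001  -0.1576] [-0.0028 -0.023  -0.0024] rows 3 each [ 0.0029 -0.0003 -0.0525] [-0.0009 -0.0077 -0.0008]
side -0.026500000000000003 7 top 0.158 xmid 0.5746
side 0.045 19 top 0.1416 xmid 0.5712
side 0.1 19 top 0.1414 xmid 0.5712
```

Emit:
apply_moves --series '[{"x": 0, "y": 0, "z": 0, "wx": 0, "wy": 0, "wz": 0, "fingers": 0}, {"x": 0.001, "y": 0, "z": -0.02, "wx": 0, "wy": 0, "wz": 0, "fingers": 0}, {"x": 0.002, "y": 0, "z": -0.03, "wx": 0, "wy": 0, "wz": 0, "fingers": 0}, {"x": 0.002, "y": 0, "z": -0.04, "wx": 0, "wy": 0, "wz": 0, "fingers": 0}, {"x": 0, "y": 0, "z": -0.04, "wx": -0.003, "wy": -0.023, "wz": -0.002, "fingers": 0}, {"x": 0, "y": 0, "z": -0.02, "wx": 0, "wy": 0, "wz": 0, "fingers": 0}, {"x": 0, "y": 0, "z": 0, "wx": 0, "wy": 0, "wz": 0, "fingers": -1}]'

```text
clock: 46.22
tool_pos: [0.568, -0.0258, 0.2429]
eef_rot: [1.0, 0.0, -0.0, -0.0]
contact_force: [0.4, 0.2, -0.2]
opening: 0.41
```

```bash
python3 bar.py side wrist; python3 - <<'E'
from h import *
p,d,K,T,C=look("top","t11")
l=mask(p,"red");l[:,:400]=0;l[:,430:]=0;l=(l>0)&(d>0)&(C[...,2]>.1);q=C[l];print("handle",q.min(0),q.max(0),np.polyfit(q[:,0],q[:,1],1),np.polyfit(q[:,0],q[:,2],1))
E
python3 mv.py 0.46 -0.267 0.23 0;cd pics; python3 -c "
import cv2;a=cv2.imread('sidebar.png')[100:280,220:420];cv2.imwrite('s11c.png',cv2.resize(a,None,fx=3,fy=3))"
```

```text
side red top [0.5626 0.3693 0.0943] ext [0.047 0.048]
side red top [0.4899 0.3909 0.0946] ext [0.051 0.049]
side blue top [ 0.5601 -0.1298  0.1049] ext [0.022 0.046]
side blue top [ 0.5604 -0.0583  0.1025] ext [0.032 0.053]
side blue top [0.561  0.0092 0.1032] ext [0.036 0.047]
side blue top [0.5579 0.0811 0.1029] ext [0.024 0.05 ]
side -0.12 16 top 0.1409 xmid 0.5701
side -0.1 15 top 0.143 xmid 0.5698
side -0.026500000000000003 15 top 0.1417 xmid 0.5691
side 0.045 19 top 0.1419 xmid 0.5709
side 0.1 20 top 0.1424 xmid 0.5712
wrist blue top [0.5891 0.0767 0.1086] ext [0.016 0.041]
wrist blue top [0.5579 0.0726 0.1156] ext [0.016 0.037]
wrist blue top [0.5559 0.0086 0.1164] ext [0.02  0.047]
wrist blue top [0.588  0.0087 0.1164] ext [0.015 0.044]
wrist blue top [ 0.5554 -0.0614  0.1145] ext [0.02  0.049]
wrist blue top [ 0.5876 -0.0596  0.1071] ext [0.016 0.041]
wrist blue top [ 0.5558 -0.1184  0.117 ] ext [0.019 0.039]
wrist blue top [ 0.5874 -0.1242  0.1006] ext [0.015 0.025]
wrist blue top [ 0.6162 -0.1465  0.1807] ext [0.07  0.222]
wrist blue top [ 0.5572 -0.2437  0.0663] ext [0.012 0.028]
wrist -0.12 19 top 0.1411 xmid 0.5709
wrist -0.1 201 top 0.1415 xmid 0.5709
wrist -0.026500000000000003 251 top 0.1415 xmid 0.5719
wrist 0.045 311 top 0.1414 xmid 0.5727
wrist 0.1 396 top 0.1415 xmid 0.5742
top red top [0.5652 0.3654 0.0945] ext [0.048 0.048]
top red top [0.4905 0.3861 0.0953] ext [0.048 0.048]
top blue top [0.5579 0.0759 0.1032] ext [0.017 0.04 ]
top blue top [0.5445 0.0139 0.2053] ext [0.045 0.027]
clock 46.375 pos [ 0.5667 -0.0264  0.2406] total [-0.1336  0.3006  0.014 ] [0.0001 0.0015 0.0004] rows 5 each [-0.0267  0.0601  0.0028] [0.     0.0003 0.0001]Traceback (most recent call last):
  File "<stdin>", line 3, in <module>
    return umr_minimum(a, axis, None, out, keepdims, initial, where)
ValueError: zero-size array to reduction operation minimum which has no identity
```

View pics/s11c.png

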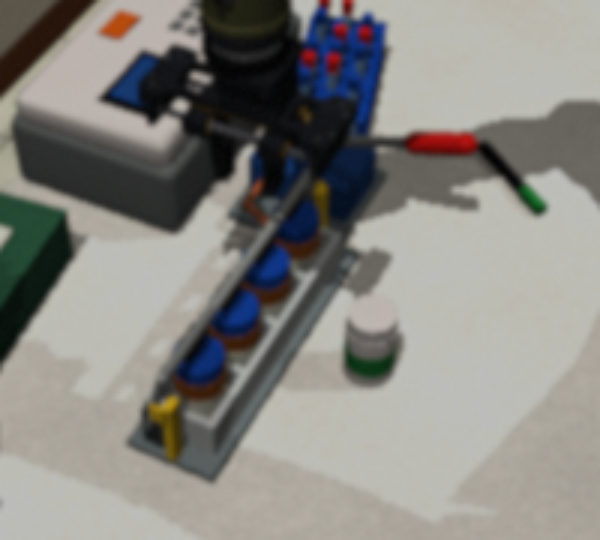

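Side crop: the bar stands over the row. Rod top is 0.1415 m, i.e. centre 0.1355 m at x≈0.571, which matches home. The jars are upright, and the lever handle and marker are untouched.

Emit:
apply_moves --series '[{"x": -0.018, "y": 0.045, "z": 0, "wx": 0, "wy": 0, "wz": 0, "fingers": -1}, {"x": -0.03, "y": 0.067, "z": 0, "wx": 0, "wy": 0, "wz": 0, "fingers": -1}, {"x": -0.03, "y": 0.067, "z": 0, "wx": 0, "wy": 0, "wz": 0, "fingers": -1}, {"x": -0.03, "y": 0.067, "z": 0, "wx": 0, "wy": 0, "wz": 0, "fingers": -1}, {"x": -0.02, "y": 0.04, "z": 0, "wx": 0, "wy": 0, "wz": 0, "fingers": -1}, {"x": -0.006, "y": 0.012, "z": 0, "wx": 0, "wy": 0, "wz": 0, "fingers": -1}, {"x": 0, "y": 0, "z": 0, "wx": 0, "wy": 0, "wz": 0, "fingers": -1}, {"x": 0, "y": 0, "z": 0, "wx": 0, "wy": 0, "wz": 0, "fingers": -1}]'

```text
clock: 47.38
tool_pos: [0.4548, -0.2673, 0.2348]
eef_rot: [1.0, 0.004, -0.007, -0.003]
contact_force: [0.1, 0.8, -0.1]
opening: 0.003
```

```bash
cat > lev.py <<'E'
from h import *
import sys
for n in sys.argv[1:]:
    p,d,K,T,C=look(n,n+"lev")
    m=(mask(p,"red")>0)&(d>0)&(C[...,0]>.39)&(C[...,0]<.52)&(C[...,1]<-.22)&(C[...,1]>-.31)&(C[...,2]<.18)&(C[...,2]>.01)
    q=C[m];print(n,len(q))
    if len(q)>15:
        b=np.polyfit(q[:,0],q[:,2],1);print("x",q[:,0].min().round(3),q[:,0].max().round(3),"y",q[:,1].min().round(4),q[:,1].max().round(4),"ymid(fit)",np.polyfit(q[:,0],q[:,1],1).round(4),"slope angle",-np.arctan(b[0]).round(3),"z@.46",np.polyval(b,.46).round(4))
E
python3 lev.py wrist side | grep -v "blue\|red"; python3 mv.py 0.46 -0.266 0.17 0
```

```text
wrist 2534
x 0.424 0.502 y -0.28 -0.2568 ymid(fit) [-0.0106 -0.262 ] slope angle 0.327 z@.46 0.1517
side 135
x 0.422 0.498 y -0.2729 -0.2539 ymid(fit) [-0.0055 -0.2599] slope angle 0.33 z@.46 0.1491
clock 47.475 pos [ 0.455  -0.2673  0.2349] total [ 0.0074 -0.001   0.081 ] [-0.0021  0.0043  0.0029] rows 2 each [ 0.0037 -0.0005  0.0405] [-0.001   0.0022  0.0014]
```

Emit:
apply_moves --series '[{"x": 0.001, "y": 0, "z": 0.03, "wx": -0.002, "wy": 0.004, "wz": 0.003, "fingers": -1}, {"x": 0, "y": 0, "z": 0.03, "wx": 0, "wy": 0, "wz": 0, "fingers": -1}, {"x": 0, "y": 0, "z": 0, "wx": 0, "wy": 0, "wz": 0, "fingers": -1}, {"x": 0, "y": 0, "z": 0, "wx": 0, "wy": 0, "wz": 0, "fingers": -1}]'

```text
clock: 47.98
tool_pos: [0.4594, -0.2627, 0.1877]
eef_rot: [1.0, 0.004, 0.002, -0.0]
contact_force: [-0.6, -0.2, 0.4]
opening: 0.003
```

```bash
python3 mv.py 0.457 -0.267 0.155 0
```

```text
clock 47.975 pos [ 0.4594 -0.2627  0.1877] total [-0.0032  0.0054  0.0409] [-0.0002 -0.0013  0.0024] rows 1 each [-0.0032  0.0054  0.0409] [-0.0002 -0.0013  0.0024]
```

Emit:
apply_moves --series '[{"x": -0.003, "y": 0.005, "z": 0.015, "wx": 0, "wy": -0.001, "wz": 0.002, "fingers": -1}, {"x": 0, "y": 0, "z": 0.02, "wx": 0, "wy": 0, "wz": 0, "fingers": -1}, {"x": 0, "y": 0, "z": 0.025, "wx": 0, "wy": 0, "wz": 0, "fingers": -1}, {"x": 0, "y": 0, "z": 0.025, "wx": 0, "wy": 0, "wz": 0, "fingers": -1}, {"x": 0, "y": 0, "z": 0.025, "wx": 0, "wy": 0, "wz": 0, "fingers": -1}, {"x": 0, "y": 0, "z": 0.02, "wx": 0, "wy": 0, "wz": 0, "fingers": -1}]'

```text
clock: 48.72
tool_pos: [0.4542, -0.2679, 0.0821]
eef_rot: [1.0, -0.001, -0.002, 0.002]
contact_force: [-0.6, -0.6, 13.6]
opening: 0.007
```

Emit:
apply_moves --series '[{"x": 0, "y": 0, "z": 0.015, "wx": 0, "wy": 0, "wz": 0, "fingers": -1}, {"x": 0, "y": 0, "z": 0.012, "wx": 0, "wy": 0, "wz": 0, "fingers": -1}, {"x": 0, "y": 0, "z": 0.01, "wx": 0, "wy": 0, "wz": 0, "fingers": -1}]'

```text
clock: 49.1
tool_pos: [0.4564, -0.268, 0.0642]
eef_rot: [1.0, 0.0, 0.002, 0.008]
contact_force: [-26.2, 6.7, 109.0]
opening: -0.0
```

```bash
python3 lev.py side top wrist| grep -v "blue\|red"; python3 mv.py 0.457 -0.267 0.06 0
```

```text
side 107
x 0.419 0.495 y -0.2713 -0.2523 ymid(fit) [ 0.0317 -0.2744] slope angle -0.225 z@.46 0.0592
top 0
wrist 2747
x 0.419 0.498 y -0.2731 -0.2564 ymid(fit) [ 0.0494 -0.2834] slope angle -0.206 z@.46 0.06
clock 49.25 pos [ 0.4563 -0.268   0.0649] total [ 0.0008 -0.0014  0.0061] [ 0.0055 -0.0013  0.0004] rows 1 each [ 0.0008 -0.0014  0.0061] [ 0.0055 -0.0013  0.0004]
```

First stroke hit the stop hard (109 N, at TCP 0.0645 m); I'll press more gently from here.

Emit:
apply_moves --series '[{"x": 0, "y": 0, "z": -0.015, "wx": 0, "wy": 0, "wz": 0, "fingers": -1}, {"x": 0, "y": 0, "z": -0.03, "wx": 0, "wy": 0, "wz": 0, "fingers": -1}, {"x": 0, "y": 0, "z": -0.04, "wx": 0, "wy": 0, "wz": 0, "fingers": -1}, {"x": 0, "y": 0, "z": -0.04, "wx": 0, "wy": 0, "wz": 0, "fingers": -1}, {"x": 0, "y": 0, "z": -0.02, "wx": 0, "wy": 0, "wz": 0, "fingers": -1}, {"x": 0, "y": 0, "z": 0, "wx": 0, "wy": 0, "wz": 0, "fingers": -1}, {"x": 0, "y": 0, "z": 0, "wx": 0, "wy": 0, "wz": 0, "fingers": -1}]'

```text
clock: 50.12
tool_pos: [0.4564, -0.2666, 0.1862]
eef_rot: [1.0, 0.001, 0.005, 0.011]
contact_force: [-0.9, -1.0, 0.8]
opening: 0.002
```

```bash
python3 lev.py side wrist| grep -v "blue\|red"; python3 mv.py 0.457 -0.267 0.067 0
```

```text
side 129
x 0.423 0.498 y -0.2732 -0.2542 ymid(fit) [ 0.0156 -0.2688] slope angle 0.323 z@.46 0.1487
wrist 3426
x 0.424 0.502 y -0.2793 -0.2564 ymid(fit) [-0.0265 -0.2524] slope angle 0.319 z@.46 0.1509
clock 50.225 pos [ 0.4564 -0.2665  0.1861] total [-0.0006 -0.0027  0.1489] [ 0.0072 -0.0028  0.0005] rows 2 each [-0.0003 -0.0014  0.0744] [ 0.0036 -0.0014  0.0002]
```

Emit:
apply_moves --series '[{"x": 0, "y": -0.002, "z": 0.015, "wx": 0.007, "wy": -0.003, "wz": 0, "fingers": -1}, {"x": 0, "y": 0, "z": 0.025, "wx": 0, "wy": 0, "wz": 0, "fingers": -1}, {"x": 0, "y": 0, "z": 0.025, "wx": 0, "wy": 0, "wz": 0, "fingers": -1}, {"x": 0, "y": 0, "z": 0.025, "wx": 0, "wy": 0, "wz": 0, "fingers": -1}, {"x": 0, "y": 0, "z": 0.025, "wx": 0, "wy": 0, "wz": 0, "fingers": -1}, {"x": 0, "y": 0, "z": 0.02, "wx": 0, "wy": 0, "wz": 0, "fingers": -1}, {"x": 0, "y": 0, "z": 0.005, "wx": 0, "wy": 0, "wz": 0, "fingers": -1}]'

```text
clock: 51.1
tool_pos: [0.4526, -0.2655, 0.0672]
eef_rot: [1.0, -0.0, -0.006, -0.001]
contact_force: [-3.6, 0.5, 25.5]
opening: 0.005
```

Emit:
apply_moves --series '[{"x": 0, "y": 0, "z": 0.004, "wx": 0, "wy": 0, "wz": 0, "fingers": -1}, {"x": 0, "y": 0, "z": 0.004, "wx": 0, "wy": 0, "wz": 0, "fingers": -1}]'

```text
clock: 51.35
tool_pos: [0.4529, -0.2656, 0.0658]
eef_rot: [1.0, 0.0, -0.005, 0.001]
contact_force: [-11.4, 2.5, 52.7]
opening: 0.008
```

Emit:
apply_moves --series '[{"x": 0, "y": 0, "z": -0.015, "wx": 0, "wy": 0, "wz": 0, "fingers": -1}, {"x": 0, "y": 0, "z": -0.03, "wx": 0, "wy": 0, "wz": 0, "fingers": -1}, {"x": 0, "y": 0, "z": -0.04, "wx": 0, "wy": 0, "wz": 0, "fingers": -1}, {"x": 0, "y": 0, "z": -0.04, "wx": 0, "wy": 0, "wz": 0, "fingers": -1}, {"x": 0, "y": 0, "z": -0.02, "wx": 0, "wy": 0, "wz": 0, "fingers": -1}, {"x": 0, "y": 0, "z": 0, "wx": 0, "wy": 0, "wz": 0, "fingers": -1}, {"x": 0, "y": 0, "z": 0, "wx": 0, "wy": 0, "wz": 0, "fingers": -1}]'

```text
clock: 52.22
tool_pos: [0.4541, -0.2653, 0.181]
eef_rot: [1.0, -0.0, -0.008, -0.001]
contact_force: [0.4, -0.1, 0.2]
opening: 0.007
```

```bash
python3 lev.py side| grep -v "blue\|red"; python3 mv.py 0.457 -0.267 0.067 0
```

```text
side 123
x 0.422 0.501 y -0.2767 -0.2529 ymid(fit) [ 0.0205 -0.2708] slope angle 0.326 z@.46 0.1489
clock 52.275 pos [ 0.4541 -0.2652  0.1809] total [0.0059 0.0024 0.1423] [-0.0005  0.0049 -0.    ] rows 2 each [0.003  0.0012 0.0712] [-0.0002  0.0024 -0.    ]
```

Lever is back up. Third stroke.

Emit:
apply_moves --series '[{"x": 0.004, "y": 0.002, "z": 0.015, "wx": 0, "wy": 0.005, "wz": 0, "fingers": -1}, {"x": 0, "y": 0, "z": 0.025, "wx": 0, "wy": 0, "wz": 0, "fingers": -1}, {"x": 0, "y": 0, "z": 0.025, "wx": 0, "wy": 0, "wz": 0, "fingers": -1}, {"x": 0, "y": 0, "z": 0.025, "wx": 0, "wy": 0, "wz": 0, "fingers": -1}, {"x": 0, "y": 0, "z": 0.025, "wx": 0, "wy": 0, "wz": 0, "fingers": -1}, {"x": 0, "y": 0, "z": 0.015, "wx": 0, "wy": 0, "wz": 0, "fingers": -1}, {"x": 0, "y": 0, "z": 0.005, "wx": 0, "wy": 0, "wz": 0, "fingers": -1}, {"x": 0, "y": 0, "z": 0.004, "wx": 0, "wy": 0, "wz": 0, "fingers": -1}]'

```text
clock: 53.28
tool_pos: [0.4527, -0.267, 0.0662]
eef_rot: [1.0, 0.0, -0.005, 0.001]
contact_force: [-8.1, 0.8, 45.8]
opening: 0.009
```

Emit:
apply_moves --series '[{"x": 0, "y": 0, "z": 0.005, "wx": 0, "wy": 0, "wz": 0, "fingers": -1}]'

```text
clock: 53.4
tool_pos: [0.4529, -0.267, 0.0656]
eef_rot: [1.0, 0.001, -0.004, 0.003]
contact_force: [-12.1, 2.3, 56.9]
opening: 0.005
```

Emit:
apply_moves --series '[{"x": 0, "y": 0, "z": -0.015, "wx": 0, "wy": 0, "wz": 0, "fingers": -1}, {"x": 0, "y": 0, "z": -0.03, "wx": 0, "wy": 0, "wz": 0, "fingers": -1}, {"x": 0, "y": 0, "z": -0.04, "wx": 0, "wy": 0, "wz": 0, "fingers": -1}, {"x": 0, "y": 0, "z": -0.04, "wx": 0, "wy": 0, "wz": 0, "fingers": -1}, {"x": 0, "y": 0, "z": -0.02, "wx": 0, "wy": 0, "wz": 0, "fingers": -1}, {"x": 0, "y": 0, "z": 0, "wx": 0, "wy": 0, "wz": 0, "fingers": -1}, {"x": 0, "y": 0, "z": 0, "wx": 0, "wy": 0, "wz": 0, "fingers": -1}]'

```text
clock: 54.28
tool_pos: [0.4531, -0.2657, 0.1823]
eef_rot: [1.0, 0.002, -0.006, 0.004]
contact_force: [0.4, 0.6, 0.0]
opening: 0.002
```

```bash
python3 lev.py side| grep -v "blue\|red"; python3 mv.py 0.457 -0.267 0.067 0
```

```text
side 126
x 0.423 0.499 y -0.2729 -0.2529 ymid(fit) [ 0.0164 -0.2688] slope angle 0.325 z@.46 0.149
clock 54.325 pos [ 0.4531 -0.2657  0.1822] total [0.0067 0.0007 0.1439] [0.0022 0.0041 0.0012] rows 2 each [0.0034 0.0004 0.072 ] [0.0011 0.002  0.0006]
```

Emit:
apply_moves --series '[{"x": 0.005, "y": 0.001, "z": 0.015, "wx": 0.002, "wy": 0.004, "wz": 0.001, "fingers": -1}, {"x": 0, "y": 0, "z": 0.025, "wx": 0, "wy": 0, "wz": 0, "fingers": -1}, {"x": 0, "y": 0, "z": 0.025, "wx": 0, "wy": 0, "wz": 0, "fingers": -1}, {"x": 0, "y": 0, "z": 0.025, "wx": 0, "wy": 0, "wz": 0, "fingers": -1}, {"x": 0, "y": 0, "z": 0.025, "wx": 0, "wy": 0, "wz": 0, "fingers": -1}, {"x": 0, "y": 0, "z": 0.015, "wx": 0, "wy": 0, "wz": 0, "fingers": -1}, {"x": 0, "y": 0, "z": 0.005, "wx": 0, "wy": 0, "wz": 0, "fingers": -1}, {"x": 0, "y": 0, "z": 0.004, "wx": 0, "wy": 0, "wz": 0, "fingers": -1}]'

```text
clock: 55.32
tool_pos: [0.4533, -0.267, 0.0659]
eef_rot: [1.0, -0.0, -0.003, 0.002]
contact_force: [-10.8, 2.0, 53.6]
opening: 0.004
```

Emit:
apply_moves --series '[{"x": 0, "y": 0, "z": 0.005, "wx": 0, "wy": 0, "wz": 0, "fingers": -1}]'

```text
clock: 55.45
tool_pos: [0.4534, -0.267, 0.0655]
eef_rot: [1.0, 0.0, -0.003, 0.003]
contact_force: [-13.5, 1.6, 61.5]
opening: 0.003
```

```bash
python3 lev.py side| grep -v "blue\|red"
```

```text
side 109
x 0.419 0.495 y -0.2749 -0.2538 ymid(fit) [ 0.0281 -0.2736] slope angle -0.234 z@.46 0.0598
```

Emit:
apply_moves --series '[{"x": 0, "y": 0, "z": -0.015, "wx": 0, "wy": 0, "wz": 0, "fingers": -1}, {"x": 0, "y": 0, "z": -0.03, "wx": 0, "wy": 0, "wz": 0, "fingers": -1}, {"x": 0, "y": 0, "z": -0.04, "wx": 0, "wy": 0, "wz": 0, "fingers": -1}, {"x": 0, "y": 0, "z": -0.04, "wx": 0, "wy": 0, "wz": 0, "fingers": -1}, {"x": 0, "y": 0, "z": -0.04, "wx": 0, "wy": 0, "wz": 0, "fingers": -1}, {"x": 0, "y": 0, "z": -0.03, "wx": 0, "wy": 0, "wz": 0, "fingers": -1}, {"x": 0, "y": 0, "z": 0, "wx": 0, "wy": 0, "wz": 0, "fingers": -1}, {"x": 0, "y": 0, "z": 0, "wx": 0, "wy": 0, "wz": 0, "fingers": -1}]'

```text
clock: 56.5
tool_pos: [0.4541, -0.2661, 0.2205]
eef_rot: [1.0, 0.0, -0.003, 0.003]
contact_force: [0.4, -0.4, 0.6]
opening: 0.005
```

```bash
python3 lev.py side| grep -v "blue\|red"; python3 bar.py side
```

```text
side 131
x 0.423 0.499 y -0.2758 -0.2549 ymid(fit) [ 0.0043 -0.2644] slope angle 0.325 z@.46 0.1487
side red top [0.5627 0.3698 0.0948] ext [0.048 0.048]
side red top [0.4899 0.3913 0.095 ] ext [0.051 0.047]
side blue top [ 0.6413 -0.2517  0.0687] ext [0.061 0.05 ]
side blue top [ 0.5699 -0.265   0.0683] ext [0.042 0.073]
side blue top [ 0.5598 -0.1333  0.1049] ext [0.032 0.05 ]
side blue top [ 0.5593 -0.0591  0.1039] ext [0.028 0.046]
side blue top [0.5569 0.0095 0.1036] ext [0.025 0.05 ]
side blue top [0.5619 0.0813 0.1024] ext [0.035 0.05 ]
side -0.12 17 top 0.1431 xmid 0.5713
side -0.1 16 top 0.1423 xmid 0.5694
side -0.026500000000000003 16 top 0.1433 xmid 0.5698
side 0.045 19 top 0.1421 xmid 0.5716
side 0.1 18 top 0.1414 xmid 0.5726
```

View pics/sidebar.png

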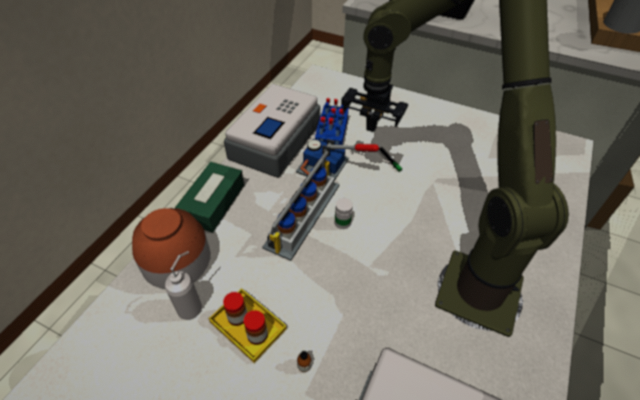

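Everything is in place: red caps in the tray at px (234,305) and (256,325), four jars under the bar, and the lever up. The white jar, bottle, dropper and marker are where they started.

```bash
python3 -c "
from plant import *
print(finish_job())"
```

```text
the job is handed in; nothing more can be done
None
```

The job is done and handed in at about 57 s of the 200 s allowed; the hand-in reports no verdict.

- **Spent jars:** both red-capped jars stand upright side by side in the yellow tray, at about (0.565, 0.368) and (0.491, 0.389).
- **Fresh jars:** there were three, and they now stand in bays 3, 2 and 1. The loaded jar stayed in bay 0. All four cap tops measured about 0.101–0.103 m before the bar came over, as they should.
- **Hold-down bar:** I swung it over until it met a hard stop at 24 N. Its rod centre is about 0.1355 m high at x ≈ 0.571, against 0.135 m for home. It was still there after the pumping.
- **Pump lever:** I made four strokes, each down to the stop and back up.
    - **Down:** the tool stopped at 0.0645–0.066 m each time, against at least 50 N.
    - **Angles:** I read about 0.325 rad up after every stroke, and about -0.22 to -0.23 rad down on strokes 1 and 4. Nominal is +0.35 and -0.25, so both readings are about 0.02 rad shallow. The resting lever read the same 0.33 before I touched it, so I take this as a measuring offset.

**Weak points:** the first stroke hit the stop hard, and the wrist force read 109 N, close to the 120 N limit. I pressed the other three at about 50–60 N. When gripping the bar, the opening read about 9–10 mm for a 12 mm rod; I didn't explain that, but the bar followed the gripper.

The white jar, wash bottle, dropper and marker stand where they were in the last picture.

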